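# Garlic from the blocked drawer

## Task

Three spice jars stand in front of the little wooden chest, so its drawer only opens a crack. Stand the jars aside, pull the drawer fully out and put the garlic from it into the flowered bowl; then push the drawer fully home and put each jar back upright on the spot where it stood. Do not push a jar with the drawer or tip one over, and leave the mug and the clip in the drawer alone.

Things in the scene. Friction and masses are not known exactly. Their poses are not given: they have to be found in the camera images.
- black_jar: spice jar with a black cap (a pale striped disc on its top) and yellowish content, round, 41 mm across, 105 mm tall, 0.11 kg, standing in front of the drawer (the three stand close together, two side by side and one before them, with 12 to 20 mm between them); origin at the centre of its underside, z up
- white_jar: spice jar with a white cap (a dark blue emblem on its top), round, 47 mm across (cap 46), 98 mm tall, 0.11 kg, standing in front of the drawer close to the other two jars; origin at the centre of its underside, z up
- red_jar: spice jar with a red cap, round, 44 mm across, 105 mm tall, 0.11 kg, standing in front of the drawer close to the other two jars; origin at the centre of its underside, z up. Between the jars and the sink the worktop is free for x from 0.41 to 0.57 up to the sink's rim, which is 12 mm high and begins at y = 0.13
- garlic: bulb of garlic, pinkish white, roundish, 56 mm across and 56 mm tall with its tip, 0.03 kg, standing in the drawer, at the start half under the chest's top; origin at the centre of its underside, z towards its tip. The drawer's floor is 22 mm above the worktop
- clip: pink peg for closing bags, 15 x 72 x 12 mm, lying along one side wall of the drawer, 20 to 25 mm clear of the garlic; origin at the centre of its underside, long axis its y. It stays in the drawer
- bowl: white bowl with a red flower pattern, 115 mm across the rim, 59 mm tall, hollow: inner floor about 8 mm above its origin, the inside about 60 mm wide at the floor and 105 mm at the rim; stands on the sink's ribbed draining board (ribs 5 mm below the worktop, grooves 10 mm below); origin at the centre of its underside
- mug: white mug with red dots and a handle, 92 x 126 x 107 mm, standing on the draining board near the bowl; origin at its underside. Not to be used
- chest: pale wooden chest standing fixed on the worktop, 170 mm wide, 100 mm tall, 160 mm deep; origin at the centre of its underside; its own -x axis points out of its front, the way the drawer slides; the front of its top lies 65 mm in front of the origin. A flat tin is fixed on the rear of the top, 26 mm high, all of it behind the origin
- chest_drawer0 (a joint): how far the chest's drawer is out, in m: 0 fully home, 0.102 fully out (stop); it starts about 0.045 out; slides with about 1 N of friction and stays where it is left. Inside it is 128 mm wide and 115 mm long; its side walls reach 78 mm above the worktop, its front panel 88 mm
- chest_drawer0_handle (a point): middle of the drawer's bar handle: a level dark steel bar 11 mm thick and 96 mm long, parallel to the drawer's front and 35 mm in front of it, 62 mm above the worktop; its two feet are 36 mm either side of the middle; moves with the drawer
Not all that is in view belongs to the job. Leave any green or yellow look-alike of the black_jar alone.

How it is judged (in metres and radians):
On the way, in this order (a step that is already met when the one before it is completed fails the run):
1. the drawer is fully out, with the three jars standing upright out of its way (value of joint chest_drawer0 above 0.092 m and angle between each of black_jar, white_jar, red_jar's own z axis and vertical below 0.2 rad), for 0.2 s.
2. the garlic lies in the bowl, let go (horizontal distance between garlic and bowl below 0.045 m and z of garlic in the frame of bowl between -0.005 and 0.05 m and angle between bowl's own z axis and vertical below 0.15 rad and contact force between the fingers and garlic below 0.1 N), for 0.2 s.
3. the drawer is fully home (value of joint chest_drawer0 below 0.005 m), for 0.2 s.
At the end, for the whole second after the job is handed in: The drawer is home (within 5 mm), the garlic rests in the upright bowl, and each spice jar stands upright and at rest within 15 mm of where it stood at the start (value of joint chest_drawer0 below 0.005 m and horizontal distance between garlic and bowl below 0.045 m and z of garlic in the frame of bowl between -0.005 and 0.05 m and angle between bowl's own z axis and vertical below 0.15 rad and linear speed of each of garlic, black_jar, white_jar, red_jar below 0.02 m/s and distance of each of black_jar, white_jar, red_jar from where it was at the start of the episode below 0.015 m and angle between each of black_jar, white_jar, red_jar's own z axis and vertical below 0.1 rad); the robot touches nothing.
It fails at once if a spice jar is pushed by the chest or its drawer (over 3 N) (contact force between chest and black_jar above 3 N or contact force between chest and white_jar above 3 N or contact force between chest and red_jar above 3 N).
It fails at once if a spice jar is tipped over (angle between any of black_jar, white_jar, red_jar's own z axis and vertical above 0.6 rad).
It fails at once if the mug is shifted by more than 30 mm (distance of mug from where it was at the start of the episode above 0.03 m).
It fails at once if the clip is taken out of the drawer (height (world z) of clip above 0.07 m).
It also fails if it takes over 139 s, if anything falls off the work surface, if the arm or the gripper's body presses on something with over 40 N, if the wrist force passes 120 N, or if a joint passes its speed limit or range.

## Robot

A 6-joint arm with a two-finger parallel gripper is mounted at the origin on a cart in front of the work surface, level with it; the furniture and walls round the work are solid. World frame = base frame: x ahead of the robot, y to its left, z up, the work surface at z = 0. Lengths are in m, angles in degrees, forces in N, time in s.
With the tool pointing down it reaches from about 0.3 to 0.75 m from the base axis. Payload 8.5 kg.
Tool frame: the origin (TCP) lies midway between the tips of the shut fingers; the grasp point (between the pads) lies 19 mm behind it; z points along the fingers, y is the line along which they close (so a half turn about z gives the same grasp; the last joint's range is limited). The gripper opens to 88 mm and grips with 3 to 60 N. Pads are 18 mm wide; open, the fingers measure 123 mm over their backs; the gripper's body (75 mm by 187 mm) begins 45 mm behind the grasp point.
Start: joints at [62.149, 21.807, 74.336, -0, 83.858, -12.336], TCP at [0.147, 0.53, 0.239] pointing down, gripper open.
Joint ranges: [-178.18, 178.18], [-50.72, 133.34], [12.68, 142.11], [-81.47, 261.47], [9.98, 163.14], [-165.26, 165.26]. Speed limits (degrees/s): [136.94, 136.94, 180, 180, 180, 180].

## Interface

Orientations are given as [roll, pitch, yaw] about the fixed x, y, z axes, in that order (R = Rz(yaw) Ry(pitch) Rx(roll)).
In Python, from workcell import * gives the robot as it stands. The module is installed in compiled form; this text tells all that it offers.
- The arm moves only by the tool move_arm, never from a script. Its argument "targets" is a list of rows, each a list of 4 numbers: the shift along the tool's x, y, z in cm, then the turn about the tool's z in units of 6 degrees (1.0 is 6 degrees). In form: [[x, y, z, spin], ...]. A call has 1 to 5 rows; each row shifts and turns the commanded pose from where the row before left it, along the tool's axes as they then stand; what a row does not reach is not made up. A row lasts 1/12 s, in which the tool goes at most 41.7 mm and 7.16 degrees, less where a joint would pass 70% of its speed; a pose out of reach is approached as far as the arm can. A call with a gripper value outside its range is refused whole. "gripper" is the finger opening in cm, from 0 to 8.81, set as the call begins (left out, the last holds). The fingers move at their own pace and stop on an object; "force" is the grip in N (left out, the last holds). Time passes only in rows, so rows that do not move let the fingers close. It gives the time, the measured TCP pose, the force, the opening and the grip force at its end, in the units of the state.
- get_obs(): the state, without advancing time (a new reading comes with each control period).
- get_image(name): name is "scene" or "side" or "wrist"; returns a dict with "pixels" (480x640x3 uint8, blue, green, red), "vfov" (degrees; the focal length in pixels is half the picture's height over the tangent of half this angle, whatever the lens; pixels are square), "cx", "cy" (the principal point, pixels), "eye" and "orientation" of the camera in the world. Camera axes: x right, y up, looking along -z (the intrinsics and any distortion apply to the point x, -y, -z); pixel columns grow to the right and rows downward; lengths in m; the calibration is good to about 2 mm. A picture is of the moment at which its call begins. There is no depth.
- job_done(): hands the job in; it is judged then, once.
The state is a dict: "time": time; "qpos": joint angles; "qd": joint speeds; "joint_efforts": joint torques, N m; "ee_pos": TCP position; "ee_rot": TCP orientation; "force": force on the tool from outside, world axes, zero at the start; "wrist_torque": the same for the moment, N m; "grip_width": opening from 0.0 (shut) to 1.0 (fully open); "finger_force": force on a finger pad.
Only numpy, scipy, OpenCV 4.12 (cv2) and the standard library are available. Lean on these libraries where they do the work, as an engineer would, in place of code of your own. Each camera call takes 0.05 s, during which the arm holds its last target. There are 200 camera calls.

## Working session

There is one attempt and no reset: what is moved stays moved. The work goes in short steps, Python scripts to look and compute and a tool call to move; the robot and the scene stay as the last step left them, time stands still between calls to the robot, and variables do not carry over. Pictures are saved under pics/ and viewed, at most 14 in all, crops included, and the job is handed in when it is done.

Besides the shell and the picture viewer there is one more tool, called after "Emit:" by a JSON object that holds its "api" and its "payload". move_arm: Moves the arm, as the interface text tells. Its arguments: {"type":"object","properties":{"targets":{"type":"array"},"gripper":{"type":"number"},"force":{"type":"number"}},"required":["targets"]}

```bash
mkdir -p pics; ls; cat > h.py <<'E'
from workcell import *
import numpy as np, cv2
from scipy.spatial.transform import Rotation as R
def obs():
    o=get_obs(); print({k:np.round(o[k],3) for k in('time','qpos','ee_pos','ee_rot','force','grip_width','finger_force')}); return o
E
python3 - <<'E'
from h import *
obs()
for n in("scene","side","wrist"):
    i=get_image(n); cv2.imwrite(f"pics/{n}0.png",i["pixels"]); print(n,{k:v for k,v in i.items() if k!="pixels"})
E
```

```text
pics
{'time': np.float64(0.0), 'qpos': array([ 6.2150e+01,  2.1841e+01,  7.4385e+01, -1.0000e-03,  8.3858e+01,
       -1.2336e+01]), 'ee_pos': array([0.147, 0.53 , 0.238]), 'ee_rot': array([-1.79917e+02, -1.70000e-02,  1.64487e+02]), 'force': array([-0.183,  0.062,  0.508]), 'grip_width': np.float64(1.003), 'finger_force': np.float64(0.0)}
scene {'vfov': 57.872659635009526, 'cx': 317.87602332892897, 'cy': 239.84377181836632, 'eye': array([ 0.04005497, -0.42663896,  0.60162988]), 'orientation': array([ 5.00200358e+01,  3.28371262e-02, -4.06875916e+01])}
side {'vfov': 50.80143957629563, 'cx': 318.2223731202154, 'cy': 248.2390341683457, 'eye': array([0.40512397, 0.82077244, 0.71821654]), 'orientation': array([  48.61418984,   -0.19824427, -175.63901729])}
wrist {'vfov': 70.51466026562998, 'cx': 322.41155954763536, 'cy': 236.05242295921784, 'eye': array([0.07139353, 0.55041942, 0.38505502]), 'orientation': array([-17.63890917,   0.11757647,  74.45095116])}
```

View pics/scene0.png

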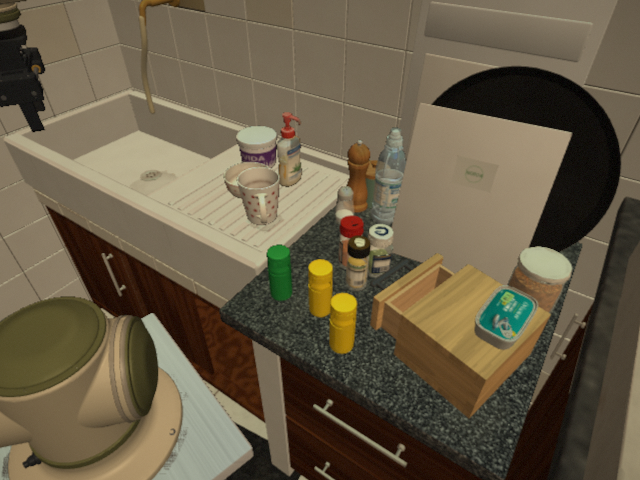

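View pics/side0.png

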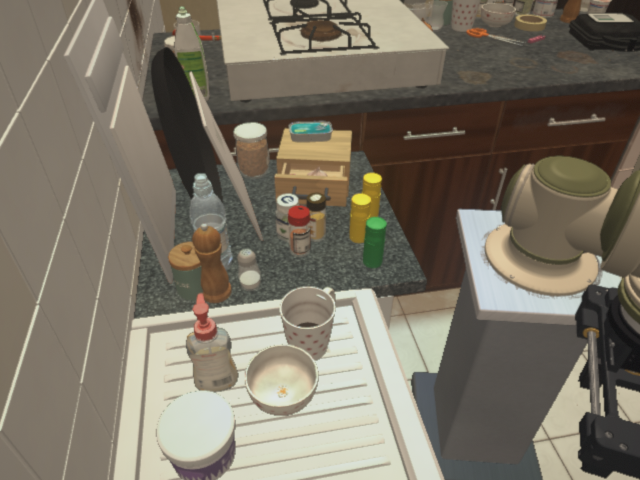

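Scene: the jars' caps are at about black (360,243), red (351,223) and white (380,231); the chest is on the right with its drawer facing the sink, and the bowl and mug are near (235,180). Side: bowl (282,378), mug (308,320), jar caps at (317,201), (299,214), (287,202). Next I'll zoom in on both.

```bash
python3 - <<'E'
import cv2,numpy as np
a=cv2.imread("pics/scene0.png")[200:350,325:525]; b=cv2.imread("pics/side0.png")[110:260,225:425]
f=lambda x:cv2.resize(x,None,fx=4,fy=4,interpolation=cv2.INTER_CUBIC)
cv2.imwrite("pics/zs.png",f(a)); cv2.imwrite("pics/zd.png",f(b))
E
```

```text
(no output)
```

View pics/zs.png

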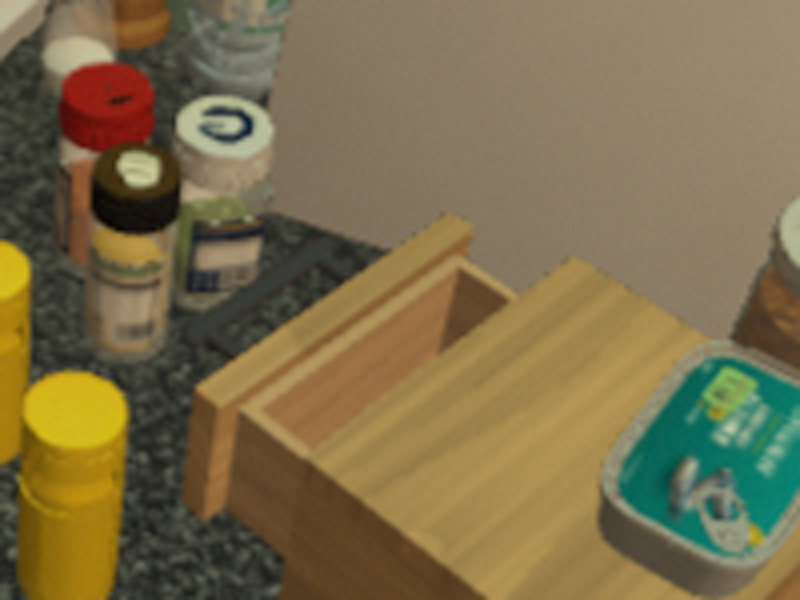

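View pics/zd.png

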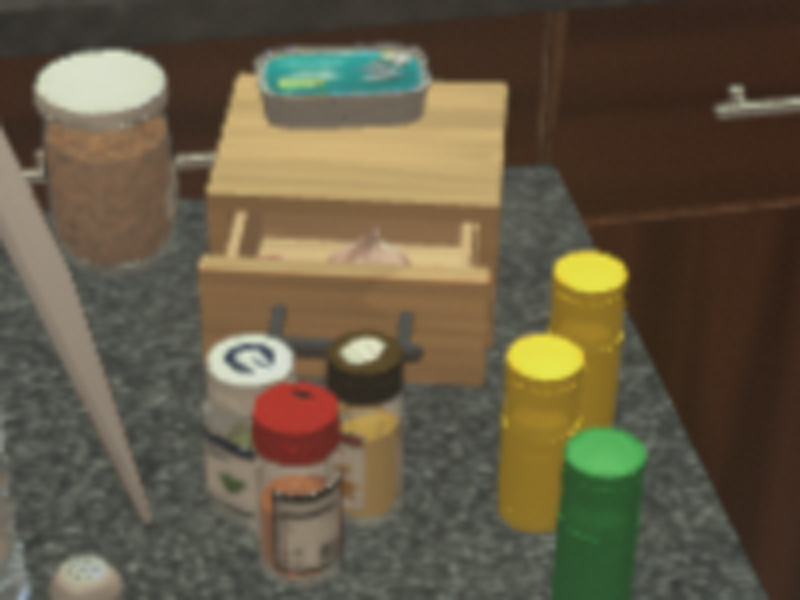

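```bash
cat >> h.py <<'E'
CAM={"scene":(57.872659635,317.876,239.844,[0.04005497,-0.42663896,0.60162988],[50.0200358,.0328371,-40.6875916]),
"side":(50.801439576,318.222,248.239,[0.40512397,0.82077244,0.71821654],[48.61418984,-0.19824427,-175.63901729])}
def cam(c):
    if isinstance(c,str): return CAM[c]
    return (c["vfov"],c["cx"],c["cy"],c["eye"],c["orientation"])
def ray(c,p):
    v,cx,cy,e,o=cam(c); f=240/np.tan(np.radians(v/2))
    d=R.from_euler("xyz",o,degrees=True).apply([(p[0]-cx)/f,-(p[1]-cy)/f,-1]); return np.array(e),d/np.linalg.norm(d)
def plane(c,p,z):
    e,d=ray(c,p); return e+d*(z-e[2])/d[2]
def tri(c1,p1,c2,p2):
    e,d=ray(c1,p1);g,k=ray(c2,p2)
    A=np.stack([d,-k],1); s=np.linalg.lstsq(A,g-e,rcond=None)[0]
    a,b=e+s[0]*d,g+s[1]*k; return (a+b)/2,np.linalg.norm(a-b)
E
python3 - <<'E'
from h import *
S=lambda u,v:(325+u/4,200+v/4)
D=lambda u,v:(225+u/4,110+v/4)
for n,a,b,z in(("black",S(136,171),D(365,353),.105),("white",S(222,128),D(250,362),.098),("red",S(108,92),D(297,411),.105)):
    t,e=tri("scene",a,"side",b); print(n,np.round(t,4),round(e,4),plane("scene",a,z).round(4),plane("side",b,z).round(4))
for n,a,z in(("topL",S(310,458),.1),("topR",S(572,262),.1),("panL",S(198,388),.088),("panR",S(448,214),.088),("han1",S(195,330),.067),("han2",S(330,243),.067)): print(n,plane("scene",a,z).round(4))
for n,a,z in(("topR",D(210,192),.1),("topL",D(502,206),.1),("panR",D(202,262),.088),("panL",D(488,272),.088),("garlic tip",D(375,235),.078),("han1",D(418,352),.062)): print(n,plane("side",a,z).round(4))
for n,a in(("bowl",(282,374)),):print(n,plane("side",a,.049).round(4))
E
```

```text
black [ 0.4736 -0.0309  0.1048] 0.0038 [ 0.4758 -0.0308  0.105 ] [ 0.4719 -0.0288  0.105 ]
white [ 0.533  -0.0286  0.0969] 0.0027 [ 0.5337 -0.0293  0.098 ] [ 0.5316 -0.0257  0.098 ]
red [0.5042 0.019  0.1037] 0.005 [0.5061 0.0182 0.105 ] [0.5018 0.023  0.105 ]
topL [ 0.4125 -0.1867  0.1   ]
topR [ 0.5772 -0.1882  0.1   ]
panL [ 0.4152 -0.1281  0.088 ]
panR [ 0.5748 -0.1285  0.088 ]
han1 [ 0.4539 -0.0919  0.067 ]
han2 [ 0.5401 -0.0937  0.067 ]
topR [ 0.5745 -0.187   0.1   ]
topL [ 0.4053 -0.1856  0.1   ]
panR [ 0.5721 -0.132   0.088 ]
panL [ 0.4112 -0.135   0.088 ]
garlic tip [ 0.4783 -0.1835  0.078 ]
han1 [ 0.4474 -0.0917  0.062 ]
bowl [0.4944 0.364  0.049 ]
```

```bash
python3 - <<'E'
import cv2
a=cv2.imread("pics/scene0.png")[120:240,180:340]; b=cv2.imread("pics/side0.png")[275:425,220:420]
cv2.imwrite("pics/bw.png",cv2.resize(b,None,fx=4,fy=4,interpolation=cv2.INTER_CUBIC))
E
```

```text
(no output)
```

View pics/bw.png

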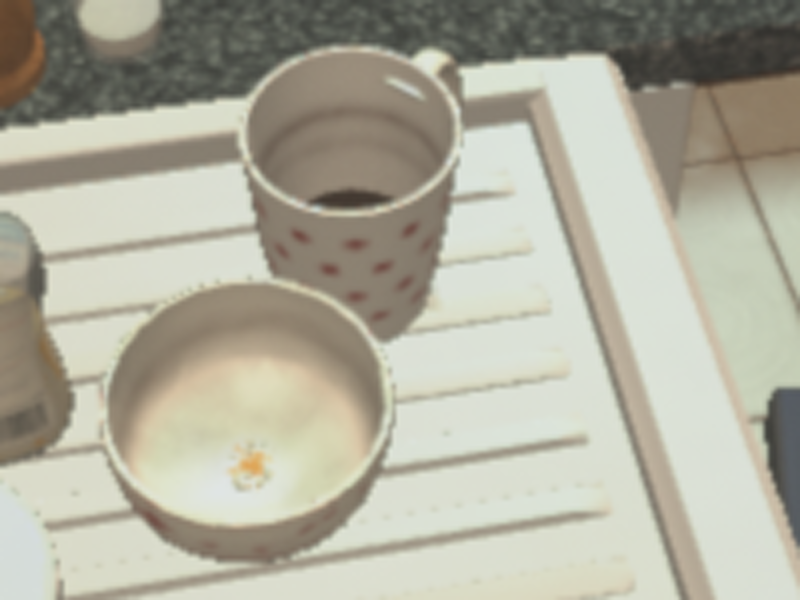

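The zoom shows the bowl's rim spanning x 105–390 and y 280–527 (full image: centre about (282,376)). The mug's rim is centred at (308,308). The jar triples agree with the stated gaps and heights. I'll turn the gripper axis to 120° and go above the black jar.

Emit:
{"api": "move_arm", "payload": {"targets": [[0,0,0,-1.1],[0,0,0,-1.1],[0,0,0,-1.1],[0,0,0,-1.1],[0,0,0,-1.1]], "gripper": 6.4, "force": 20}}

```text
time: 0.57
ee_pos: [0.147, 0.5298, 0.2385]
ee_rot: [-180.0, -0.0, -162.2]
force: [-0.3, 1.0, -0.2]
grip_width: 0.727
finger_force: 0.0
```

Emit:
{"api": "move_arm", "payload": {"targets": [[0,0,0,-1.1],[0,0,0,-1.1],[0,-2,0,0],[0,-3,0,0],[0,-3,0,0]]}}

```text
time: 0.98
ee_pos: [0.1879, 0.4603, 0.2383]
ee_rot: [-180.0, -0.0, -149.2]
force: [0.7, 0.2, -0.1]
grip_width: 0.725
finger_force: 0.0
```

Emit:
{"api": "move_arm", "payload": {"targets": [[0,-3.5,0,0],[0,-3.5,0,0],[0,-3.5,0,0],[0,-3.5,0,0],[0,-3.5,0,0]]}}

```text
time: 1.4
ee_pos: [0.2776, 0.3091, 0.2387]
ee_rot: [-180.0, -0.0, -149.3]
force: [1.2, 1.0, -0.0]
grip_width: 0.725
finger_force: 0.0
```

Emit:
{"api": "move_arm", "payload": {"targets": [[0,-3.5,0,0],[0,-3.5,0,0],[0,-3.5,0,0],[0,-3.5,0,0],[0,-3.5,0,0]]}}

```text
time: 1.82
ee_pos: [0.367, 0.1585, 0.2388]
ee_rot: [180.0, 0.0, -149.3]
force: [1.3, 0.8, 0.4]
grip_width: 0.724
finger_force: 0.0
```

Emit:
{"api": "move_arm", "payload": {"targets": [[0,-3.5,0,0],[0,-3.5,0,0],[0,-3.5,0,0],[0,-3.5,0,0],[0,-2,0,0]]}}

```text
time: 2.23
ee_pos: [0.4495, 0.0197, 0.2385]
ee_rot: [-180.0, -0.0, -149.4]
force: [-1.0, 0.9, -1.3]
grip_width: 0.726
finger_force: 0.0
```

```bash
cat >> h.py <<'E'
def plan(x,y,z,ax=None):
    "spin units (first), then total tool shift in cm to reach x,y,z with closing axis at ax degrees"
    o=get_obs(); yaw=o["ee_rot"][2]; sp=0
    if ax is not None:
        d=((ax+90-yaw)+90)%180-90; sp=-d/6; yaw+=d
    c,s=np.cos(np.radians(yaw)),np.sin(np.radians(yaw)); d=np.array([x,y,z])-o["ee_pos"]
    print("spin %.2f  shift x %.2f y %.2f z %.2f"%(sp,100*(c*d[0]+s*d[1]),100*(s*d[0]-c*d[1]),-100*d[2]))
E
python3 - <<'E'
from h import *
obs(); i=get_image("wrist"); cv2.imwrite("pics/w1.png",i["pixels"]); np.save("w1.npy",{k:v for k,v in i.items() if k!="pixels"})
for n,p,z in(("board base",(262,238),0),("green",(375,222),.105),("y1",(361,200),.105),("y2",(372,180),.105),("salt",(249,262),.06),("mugrim",(308,307.5),.1),("mug handle",(327,292),.08),("bowlL",(246.2,375),.054),("bowlR",(317.5,375),.054),("bowlT",(284,345),.054),("bowlB",(282,407),.054)): print(n,plane("side",p,z).round(3))
E
```

```text
{'time': np.float64(2.233), 'qpos': array([-1.26140e+01,  1.17350e+01,  8.91470e+01, -2.50000e-02,
        7.91110e+01, -1.33176e+02]), 'ee_pos': array([0.449, 0.02 , 0.239]), 'ee_rot': array([-1.79977e+02, -1.20000e-02, -1.49434e+02]), 'force': array([-1.001,  0.922, -1.344]), 'grip_width': np.float64(0.726), 'finger_force': np.float64(0.0)}
board base [ 0.59  -0.016  0.   ]
green [0.351 0.041 0.105]
y1 [ 0.38  -0.03   0.105]
y2 [ 0.357 -0.106  0.105]
salt [0.588 0.126 0.06 ]
mugrim [0.462 0.268 0.1  ]
mug handle [0.434 0.212 0.08 ]
bowlL [0.549 0.374 0.054]
bowlR [0.439 0.365 0.054]
bowlT [0.498 0.312 0.054]
bowlB [0.486 0.424 0.054]
```

View pics/w1.png

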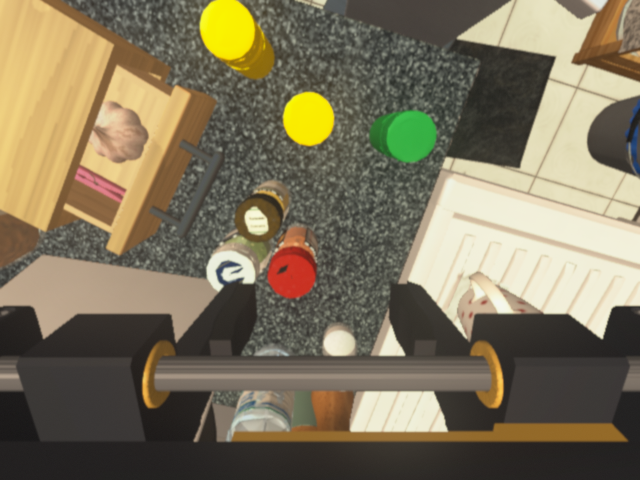

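Wrist view: cap tops at black (259,217), red (292,272) and white (231,269). The garlic is at (118,132) and the clip at (100,183). The handle bar runs from (215,153) to (178,228).

```bash
python3 - <<'E'
from h import *
c=np.load("w1.npy",allow_pickle=True).item(); im=cv2.imread("pics/w1.png")
hsv=cv2.cvtColor(im,cv2.COLOR_BGR2HSV)
m=cv2.inRange(hsv,(0,170,90),(8,255,255))|cv2.inRange(hsv,(172,170,90),(180,255,255)); m[:,:250]=0;m[:,340:]=0;m[:,:]=cv2.morphologyEx(m,cv2.MORPH_OPEN,np.ones((3,3)))
k=max(cv2.findContours(m,0,2)[0],key=cv2.contourArea); print("red",cv2.minEnclosingCircle(k),cv2.boundingRect(k))
for n,p,z in(("black",(259,217),.105),("white",(231,269),.098),("red",(292.5,272),.105),("h1",(216,153),.065),("h2",(178,230),.065),("garlic",(120,131),.05),("gtip",(103,130),.075),("gfar",(148,133),.045),("gside",(122,162),.045),("gside2",(125,101),.045),("clip1",(82,172),.034),("clip2",(122,193),.034),("pan1",(213,97),.088),("pan2",(123,253),.088)): print(n,plane(c,p,z).round(4))
print("black tcp target .474,-.030:"); plan(.474,-.030,.062,120)
E
```

```text
red ((291.8878173828125, 271.4930725097656), 25.801612854003906) (268, 247, 48, 51)
black [ 0.4714 -0.0309  0.105 ]
white [ 0.5304 -0.0307  0.098 ]
red [0.5014 0.0183 0.105 ]
h1 [ 0.4503 -0.0942  0.065 ]
h2 [ 0.5364 -0.095   0.065 ]
garlic [ 0.4811 -0.1843  0.05  ]
gtip [ 0.4805 -0.1852  0.075 ]
gfar [ 0.4707 -0.1629  0.045 ]
gside [ 0.5094 -0.1747  0.045 ]
gside2 [ 0.4547 -0.1921  0.045 ]
clip1 [ 0.5439 -0.2115  0.034 ]
clip2 [ 0.5437 -0.1685  0.034 ]
pan1 [ 0.4063 -0.11    0.088 ]
pan2 [ 0.5722 -0.125   0.088 ]
black tcp target .474,-.030:
spin 0.08  shift x 0.39 y -5.34 z 17.63
```

Emit:
{"api": "move_arm", "payload": {"targets": [[0.25,-2.6,0,0],[0.2,-2.7,0,0],[0,0,2.5,0],[0,0,3,0],[0,0,3,0]]}}

```text
time: 2.7
ee_pos: [0.4713, -0.0254, 0.1529]
ee_rot: [-180.0, 0.0, -149.4]
force: [0.1, 0.2, 0.1]
grip_width: 0.725
finger_force: 0.0
```

Emit:
{"api": "move_arm", "payload": {"targets": [[0,0,3,0],[0,0,2,0],[0,0,2,0],[0,0,2.1,0],[0,0,0,0]]}}

```text
time: 3.12
ee_pos: [0.4695, -0.0245, 0.0599]
ee_rot: [179.7, -0.2, -149.3]
force: [-1.1, 0.5, 0.1]
grip_width: 0.725
finger_force: 0.0
```

```bash
python3 - <<'E'
from h import *
obs(); plan(.473,-.030,.062,120)
for n in("scene","side"):cv2.imwrite(f"pics/{n}2.png",get_image(n)["pixels"])
a=cv2.resize(cv2.imread("pics/scene2.png")[180:330,300:500],None,fx=2,fy=2); b=cv2.resize(cv2.imread("pics/side2.png")[110:260,225:425],None,fx=2,fy=2)
cv2.imwrite("pics/c2.png",np.hstack([a,b]))
E
```

```text
{'time': np.float64(3.117), 'qpos': array([-1.74600e+01,  2.71520e+01,  1.01094e+02,  3.00000e-03,
        5.21210e+01, -1.38149e+02]), 'ee_pos': array([ 0.47 , -0.024,  0.06 ]), 'ee_rot': array([ 179.725,   -0.243, -149.312]), 'force': array([-1.066,  0.452,  0.079]), 'grip_width': np.float64(0.725), 'finger_force': np.float64(0.0)}
spin 0.11  shift x -0.03 y -0.65 z -0.21
```

View pics/c2.png

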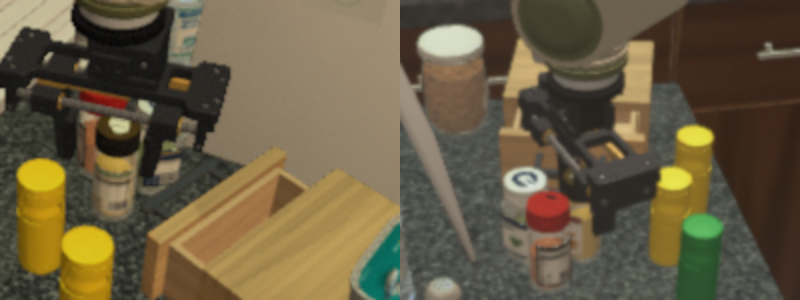

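The fingers straddle the black cap (left crop, about (118,130)), off by 6.5 mm. I'll correct that and grip.

Emit:
{"api": "move_arm", "payload": {"targets": [[0,-0.6,-0.2,0],[0,0,0,0],[0,0,0,0]]}}

```text
time: 3.47
ee_pos: [0.4752, -0.0309, 0.0659]
ee_rot: [-179.9, 0.1, -149.3]
force: [-0.3, -0.1, -0.5]
grip_width: 0.724
finger_force: 0.0
```

Emit:
{"api": "move_arm", "payload": {"targets": [[0,0,0,0],[0,0,0,0],[0,0,0,0],[0,0,0,0],[0,0,0,0]], "gripper": 3.2}}

```text
time: 3.88
ee_pos: [0.4745, -0.0305, 0.0649]
ee_rot: [-180.0, 0.0, -149.3]
force: [-0.9, 0.7, 1.2]
grip_width: 0.454
finger_force: 20.0
```

Emit:
{"api": "move_arm", "payload": {"targets": [[0,0,0,0],[0,0,0,0],[0,0,0,0]]}}

```text
time: 4.13
ee_pos: [0.4745, -0.0305, 0.0649]
ee_rot: [-180.0, 0.0, -149.3]
force: [-1.2, -0.2, 3.6]
grip_width: 0.455
finger_force: 20.0
```

Emit:
{"api": "move_arm", "payload": {"targets": [[0,0,-1.5,0],[0,0,-3,0],[0,0,-3.5,0],[0,0,-3,0],[0,0,-1,0]]}}

```text
time: 4.55
ee_pos: [0.4755, -0.0307, 0.1885]
ee_rot: [-179.7, 0.2, -149.3]
force: [-0.0, -0.4, -1.3]
grip_width: 0.453
finger_force: 20.0
```

Emit:
{"api": "move_arm", "payload": {"targets": [[-0.6,1.5,0,0],[-1.2,3,0,0],[-1.2,3.2,0,0],[-0.8,2.2,0,0],[-0.4,1,0,0]]}}

```text
time: 4.97
ee_pos: [0.4538, 0.0869, 0.1845]
ee_rot: [179.9, -0.0, -149.2]
force: [-0.0, -0.6, -1.0]
grip_width: 0.456
finger_force: 20.0
```

Emit:
{"api": "move_arm", "payload": {"targets": [[0,0,2,0],[0,0,3,0],[0,0,3,0],[0,0,2,0],[0,0,1,0]]}}

```text
time: 5.38
ee_pos: [0.4539, 0.0843, 0.0722]
ee_rot: [179.9, -0.2, -149.3]
force: [0.2, -0.9, -1.4]
grip_width: 0.458
finger_force: 20.0
```

Emit:
{"api": "move_arm", "payload": {"targets": [[0,0,0.5,0],[0,0,0.3,0],[0,0,0.1,0],[0,0,0,0]]}}

```text
time: 5.72
ee_pos: [0.4553, 0.0845, 0.0662]
ee_rot: [-180.0, 0.0, -149.3]
force: [-0.0, 0.7, -0.8]
grip_width: 0.459
finger_force: 20.0
```

Emit:
{"api": "move_arm", "payload": {"targets": [[0,0,0.1,0],[0,0,0,0],[0,0,0,0]]}}

```text
time: 5.97
ee_pos: [0.4551, 0.0847, 0.0651]
ee_rot: [-180.0, 0.0, -149.3]
force: [-0.1, 0.3, -1.9]
grip_width: 0.457
finger_force: 20.0
```

Emit:
{"api": "move_arm", "payload": {"targets": [[0,0,0,0],[0,0,0,0],[0,0,0,0],[0,0,0,0],[0,0,-1,0]], "gripper": 6.6}}

```text
time: 6.38
ee_pos: [0.4542, 0.0847, 0.0738]
ee_rot: [179.9, -0.1, -149.3]
force: [-0.1, -0.5, -0.7]
grip_width: 0.747
finger_force: 0.0
```

Emit:
{"api": "move_arm", "payload": {"targets": [[0,0,-2,0],[0,0,-2.5,0],[0,0,-2.5,0],[0,0,-2,0],[0,0,-2,0]]}}

```text
time: 6.8
ee_pos: [0.4548, 0.0847, 0.1861]
ee_rot: [-180.0, 0.0, -149.3]
force: [1.0, 0.7, 0.1]
grip_width: 0.751
finger_force: 0.0
```

Emit:
{"api": "move_arm", "payload": {"targets": [[0,0,0,1.1],[0,0,0,1.1],[0,0,0,1.1],[0,0,0,1.1],[0,0,0,1.1]]}}

```text
time: 7.22
ee_pos: [0.4549, 0.0847, 0.1848]
ee_rot: [-180.0, 0.0, 177.4]
force: [0.5, -0.2, -0.8]
grip_width: 0.75
finger_force: 0.0
```

Emit:
{"api": "move_arm", "payload": {"targets": [[0,0,0,1.1],[0,0,0,1.1],[0,0,0,1.1],[0,0,0,1.1],[0,0,0,0.2]]}}

```text
time: 7.63
ee_pos: [0.4549, 0.0847, 0.1847]
ee_rot: [-180.0, -0.0, 149.8]
force: [0.1, 0.3, -0.1]
grip_width: 0.747
finger_force: 0.0
```

Emit:
{"api": "move_arm", "payload": {"targets": [[0,0,0,0],[0,0,0,0]]}}

```text
time: 7.8
ee_pos: [0.4549, 0.0847, 0.1848]
ee_rot: [-180.0, -0.0, 150.3]
force: [0.1, -0.1, -0.2]
grip_width: 0.751
finger_force: 0.0
```

```bash
python3 - <<'E'
from h import *
o=obs(); plan(.532,-.029,.19,60)
i=get_image("wrist"); cv2.imwrite("pics/w3.png",i["pixels"]); np.save("w3.npy",{k:v for k,v in i.items() if k!="pixels"})
E
```

```text
{'time': np.float64(7.8), 'qpos': array([-4.1650e+00,  1.6123e+01,  9.2810e+01, -2.0000e-03,  7.1070e+01,
       -6.4429e+01]), 'ee_pos': array([0.455, 0.085, 0.185]), 'ee_rot': array([-1.79998e+02, -1.00000e-03,  1.50264e+02]), 'force': array([ 0.092, -0.107, -0.241]), 'grip_width': np.float64(0.751), 'finger_force': np.float64(0.0)}
spin 0.04  shift x -12.36 y -5.99 z -0.52
```

View pics/w3.png

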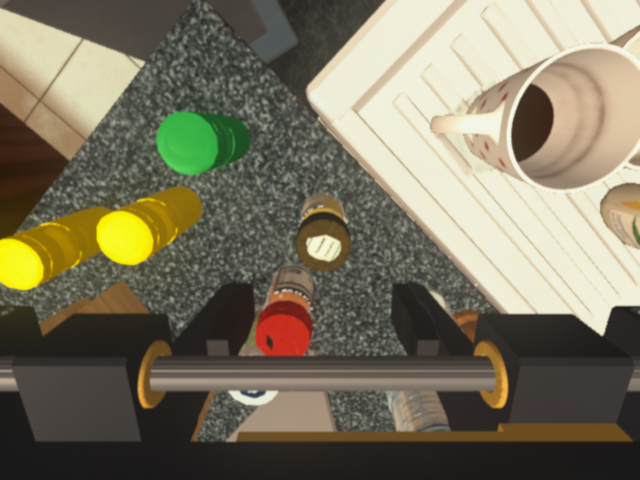

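The black jar stands upright at its parking spot (cap at (323,243)). I'll check the board's clearance before reaching for the white jar.

```bash
python3 - <<'E'
from h import *
for p in((262,238),(240,185),(215,130),(190,75)):
    e,d=ray("side",p); print((e+d*(-.016-e[1])/d[1]).round(3))
for p in((398,258),(428,103),(570,130)):
    e,d=ray("scene",p); print([ (e+d*(x-e[0])/d[0]).round(3) for x in(.59,.63,.66)])
E
```

```text
[ 0.59  -0.016  0.   ]
[ 0.626 -0.016  0.138]
[ 0.661 -0.016  0.259]
[ 0.691 -0.016  0.363]
[array([ 0.59 , -0.037,  0.005]), array([ 0.63 , -0.009, -0.039]), array([ 0.66 ,  0.013, -0.071])]
[array([ 0.59 , -0.047,  0.334]), array([ 0.63 , -0.019,  0.314]), array([0.66 , 0.002, 0.3  ])]
[array([ 0.59 , -0.255,  0.366]), array([ 0.63 , -0.243,  0.348]), array([ 0.66 , -0.233,  0.335])]
```

The board is at x ≈ 0.62 at the gripper body's height, so there is room.

Emit:
{"api": "move_arm", "payload": {"targets": [[-2,-1,0,0],[-3.2,-1.5,0,0],[-3.2,-1.5,0,0],[-2.5,-1.2,0,0],[-1.4,-0.8,0,0]]}}

```text
time: 8.27
ee_pos: [0.533, -0.031, 0.1845]
ee_rot: [-180.0, 0.0, 150.1]
force: [1.0, 0.5, 0.0]
grip_width: 0.747
finger_force: 0.0
```

Emit:
{"api": "move_arm", "payload": {"targets": [[0,0,0,0],[0,0,0,0],[0,0,0,0]]}}

```text
time: 8.52
ee_pos: [0.5309, -0.0276, 0.1847]
ee_rot: [-180.0, -0.1, 150.2]
force: [-0.5, 0.9, 0.2]
grip_width: 0.751
finger_force: 0.0
```

```bash
python3 - <<'E'
from h import *
o=obs(); plan(.5315,-.029,.06)
i=get_image("wrist"); cv2.imwrite("pics/w4.png",i["pixels"]); np.save("w4.npy",{k:v for k,v in i.items() if k!="pixels"})
E
```

```text
{'time': np.float64(8.517), 'qpos': array([-1.5757e+01,  2.2655e+01,  8.2475e+01,  1.3000e-02,  7.4921e+01,
       -7.5916e+01]), 'ee_pos': array([ 0.531, -0.028,  0.185]), 'ee_rot': array([-1.80000e+02, -5.20000e-02,  1.50156e+02]), 'force': array([-0.508,  0.935,  0.156]), 'grip_width': np.float64(0.751), 'finger_force': np.float64(0.0)}
spin 0.00  shift x -0.12 y -0.09 z 12.47
```

Emit:
{"api": "move_arm", "payload": {"targets": [[-0.1,-0.1,2,0],[0,0,3,0],[0,0,3,0],[0,0,2.4,0],[0,0,1.5,0]]}}

```text
time: 8.98
ee_pos: [0.5305, -0.0285, 0.0638]
ee_rot: [-180.0, -0.2, 150.2]
force: [0.3, -0.1, 0.6]
grip_width: 0.747
finger_force: 0.0
```

Emit:
{"api": "move_arm", "payload": {"targets": [[0,0,0.5,0],[0,0,0,0],[0,0,0,0]]}}

```text
time: 9.23
ee_pos: [0.5322, -0.0296, 0.0617]
ee_rot: [180.0, 0.1, 150.1]
force: [-0.0, -0.5, 1.0]
grip_width: 0.752
finger_force: 0.0
```

Emit:
{"api": "move_arm", "payload": {"targets": [[0,0,0,0],[0,0,0,0],[0,0,0,0],[0,0,0,0],[0,0,0,0]], "gripper": 3.8}}

```text
time: 9.65
ee_pos: [0.5324, -0.0301, 0.0614]
ee_rot: [180.0, 0.1, 150.1]
force: [0.0, -0.0, 4.4]
grip_width: 0.512
finger_force: 20.0
```

Emit:
{"api": "move_arm", "payload": {"targets": [[0,0,0,0],[0,0,0,0],[0,0,0,0]]}}

```text
time: 9.9
ee_pos: [0.5324, -0.0301, 0.0614]
ee_rot: [180.0, 0.1, 150.1]
force: [-0.9, 0.2, 5.0]
grip_width: 0.513
finger_force: 20.0
```

```bash
python3 - <<'E'
from h import *
for n,p,z in(("mill base",(213,292),.0),("mill mid",(210,262),.1),("mill right edge",(229,285),.02),("bottle",(222,262),0.01)): print(n,plane("side",p,z).round(3))
E
```

```text
mill base [0.66  0.153 0.   ]
mill mid [0.647 0.174 0.1  ]
mill right edge [0.626 0.151 0.02 ]
bottle [0.658 0.078 0.01 ]
```

Emit:
{"api": "move_arm", "payload": {"targets": [[0,0,-1.5,0],[0,0,-3,0],[0,0,-3.5,0],[0,0,-3,0],[0,0,-1,0]]}}

```text
time: 10.32
ee_pos: [0.5331, -0.0303, 0.1849]
ee_rot: [179.9, 0.3, 150.1]
force: [0.9, -0.4, -0.2]
grip_width: 0.517
finger_force: 19.9
```

Emit:
{"api": "move_arm", "payload": {"targets": [[1,1.5,0,0],[1.9,2.6,0,0],[2,2.8,0,0],[1.6,2.2,0,0],[0.8,1,0,0]]}}

```text
time: 10.73
ee_pos: [0.5182, 0.0965, 0.1806]
ee_rot: [180.0, -0.1, 150.2]
force: [0.3, -0.4, -1.1]
grip_width: 0.512
finger_force: 19.9
```

Emit:
{"api": "move_arm", "payload": {"targets": [[0,0,2,0],[0,0,3,0],[0,0,3,0],[0,0,2,0],[0,0,1,0]]}}

```text
time: 11.15
ee_pos: [0.5179, 0.0935, 0.0682]
ee_rot: [-179.9, -0.2, 150.1]
force: [0.1, 0.1, -0.4]
grip_width: 0.516
finger_force: 19.9
```

Emit:
{"api": "move_arm", "payload": {"targets": [[0,0,0.5,0],[0,0,0.3,0],[0,0,0.1,0],[0,0,0.1,0],[0,0,0,0]]}}

```text
time: 11.57
ee_pos: [0.5195, 0.0939, 0.0615]
ee_rot: [180.0, 0.1, 150.1]
force: [-0.4, 0.5, -1.2]
grip_width: 0.517
finger_force: 19.9
```

Emit:
{"api": "move_arm", "payload": {"targets": [[0,0,0,0],[0,0,0,0],[0,0,0,0]]}}

```text
time: 11.82
ee_pos: [0.5195, 0.0939, 0.0614]
ee_rot: [180.0, 0.1, 150.1]
force: [-0.3, -0.6, 4.3]
grip_width: 0.51
finger_force: 19.9
```

Emit:
{"api": "move_arm", "payload": {"targets": [[0,0,0,0],[0,0,0,0],[0,0,0,0],[0,0,0,0],[0,0,-1,0]], "gripper": 6.6}}

```text
time: 12.23
ee_pos: [0.5182, 0.0939, 0.0696]
ee_rot: [-179.9, -0.2, 150.1]
force: [-0.2, 0.5, -0.1]
grip_width: 0.746
finger_force: 0.0
```

Emit:
{"api": "move_arm", "payload": {"targets": [[0,0,-2,0],[0,0,-2.5,0],[0,0,-2.5,0],[0,0,-2,0],[0,0,-2,0]]}}

```text
time: 12.65
ee_pos: [0.519, 0.094, 0.1828]
ee_rot: [180.0, 0.0, 150.1]
force: [-0.4, -0.3, 0.4]
grip_width: 0.748
finger_force: 0.0
```

Emit:
{"api": "move_arm", "payload": {"targets": [[0,0,0,-1],[0,0,0,-1],[0,0,0,-1],[0,0,0,-1],[0,0,0,-1]], "gripper": 2.5}}

```text
time: 13.07
ee_pos: [0.519, 0.0939, 0.1815]
ee_rot: [-180.0, 0.0, -179.6]
force: [0.4, -0.4, 0.9]
grip_width: 0.389
finger_force: 0.0
```

Emit:
{"api": "move_arm", "payload": {"targets": [[0,0,0,0],[0,0,0,0],[0,0,0,0]]}}

```text
time: 13.32
ee_pos: [0.5191, 0.0939, 0.1811]
ee_rot: [-180.0, 0.0, 179.9]
force: [0.1, 0.1, -0.0]
grip_width: 0.287
finger_force: 0.0
```

```bash
python3 - <<'E'
from h import *
o=obs(); plan(.476,-.06,.20,90)
E
```

```text
{'time': np.float64(13.317), 'qpos': array([-2.6160e+00,  2.2451e+01,  8.3481e+01, -1.0000e-03,  7.4052e+01,
       -9.2528e+01]), 'ee_pos': array([0.519, 0.094, 0.181]), 'ee_rot': array([-1.79999e+02,  1.60000e-02,  1.79912e+02]), 'force': array([ 0.107,  0.098, -0.002]), 'grip_width': np.float64(0.287), 'finger_force': np.float64(0.0)}
spin -0.01  shift x 4.31 y -15.39 z -1.89
```

Emit:
{"api": "move_arm", "payload": {"targets": [[0.8,-3,0,0],[1,-3.7,0,0],[1,-3.7,0,0],[1,-3.5,0,0],[0.5,-2,0,0]]}}

```text
time: 13.73
ee_pos: [0.4753, -0.0678, 0.1809]
ee_rot: [-180.0, -0.0, 179.9]
force: [-0.1, -0.8, 0.7]
grip_width: 0.28
finger_force: 0.0
```

Emit:
{"api": "move_arm", "payload": {"targets": [[0,0,0,0],[0,0,0,0],[0,0,0,0]]}}

```text
time: 13.98
ee_pos: [0.4765, -0.0645, 0.1808]
ee_rot: [180.0, 0.0, -180.0]
force: [0.4, -0.6, 0.7]
grip_width: 0.283
finger_force: 0.0
```

```bash
python3 - <<'E'
from h import *
o=obs(); i=get_image("wrist"); cv2.imwrite("pics/w5.png",i["pixels"]); np.save("w5.npy",{k:v for k,v in i.items() if k!="pixels"})
E
```

```text
{'time': np.float64(13.983), 'qpos': array([-2.18590e+01,  1.80890e+01,  9.05570e+01,  1.60000e-02,
        7.13570e+01, -1.11901e+02]), 'ee_pos': array([ 0.476, -0.064,  0.181]), 'ee_rot': array([ 1.79984e+02,  3.00000e-03, -1.79963e+02]), 'force': array([ 0.389, -0.617,  0.691]), 'grip_width': np.float64(0.283), 'finger_force': np.float64(0.0)}
```

View pics/w5.png

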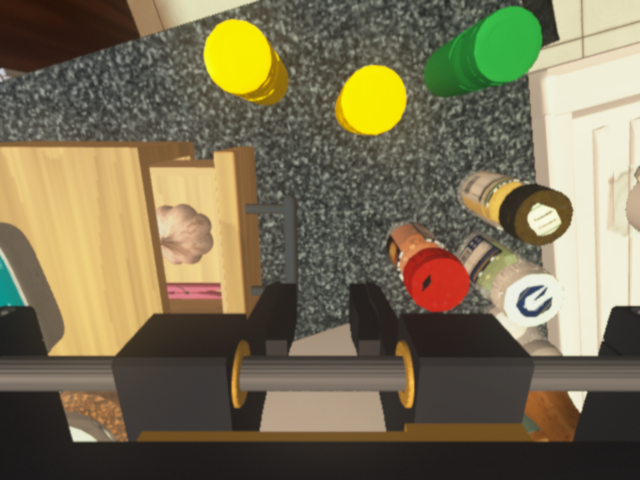

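Wrist view: the bar is at column 290 with its near end at (290,195) and feet at rows 209 and 290. The panel's front edge is at column ~252. The garlic spans columns 160–212 and rows 203–264. All jars stand.

```bash
python3 - <<'E'
from h import *
c=np.load("w5.npy",allow_pickle=True).item()
for n,p,z in(("bar",(290.5,240),.067),("bar end",(290,195),.067),("foot",(265,209),.065),("panel",(254,200),.088),("pan in",(222,200),.088),("garlic",(188,233),.05),("g1",(190,203),.045),("g2",(190,264),.045),("gr",(212,235),.045),("clip",(195,291),.034),("wall-",(180,167),.078)): print(n,plane(c,p,z).round(4))
plan(.479,-.0945,.053,90)
E
```

```text
bar [ 0.4842 -0.091   0.067 ]
bar end [ 0.4474 -0.0904  0.067 ]
foot [ 0.459  -0.1107  0.065 ]
panel [ 0.447  -0.1142  0.088 ]
pan in [ 0.447  -0.1372  0.088 ]
garlic [ 0.4835 -0.1803  0.05  ]
g1 [ 0.4584 -0.1774  0.045 ]
g2 [ 0.5141 -0.184   0.045 ]
gr [ 0.4868 -0.1616  0.045 ]
clip [ 0.5465 -0.1872  0.034 ]
wall- [ 0.4248 -0.1684  0.078 ]
spin 0.02  shift x -0.25 y -3.04 z 12.78
```

Emit:
{"api": "move_arm", "payload": {"targets": [[-0.3,-1.4,1,0],[0,-1.4,1,0],[0,0,2,0],[0,0,2,0],[0,0,0,0]]}}

```text
time: 14.45
ee_pos: [0.4782, -0.0915, 0.1179]
ee_rot: [179.8, -0.3, -179.9]
force: [-0.4, 0.2, -0.1]
grip_width: 0.283
finger_force: 0.0
```

Emit:
{"api": "move_arm", "payload": {"targets": [[0,0,1,0],[0,0,1,0],[0,0,1,0],[0,0,1,0],[0,0,0,0]]}}

```text
time: 14.87
ee_pos: [0.4793, -0.0921, 0.0802]
ee_rot: [180.0, -0.1, -179.8]
force: [-1.1, -0.1, -1.8]
grip_width: 0.288
finger_force: 0.0
```

Emit:
{"api": "move_arm", "payload": {"targets": [[0,0,1,0],[0,0,1,0],[0,0,0.8,0],[0,0,0,0],[0,0,0,0]]}}

```text
time: 15.28
ee_pos: [0.4796, -0.0929, 0.0532]
ee_rot: [180.0, -0.0, -179.9]
force: [0.7, -0.3, -0.7]
grip_width: 0.282
finger_force: 0.0
```

Emit:
{"api": "move_arm", "payload": {"targets": [[0,0,0,0],[0,0,0,0],[0,0,0,0],[0,0,0,0],[0,0,0,0]], "gripper": 0.3, "force": 15}}

```text
time: 15.7
ee_pos: [0.4797, -0.0932, 0.0533]
ee_rot: [-180.0, 0.1, -179.9]
force: [-0.2, 0.2, 6.3]
grip_width: 0.118
finger_force: 15.0
```

Emit:
{"api": "move_arm", "payload": {"targets": [[0,0.5,0,0],[0,0.8,0,0],[0,0.8,0,0],[0,0.8,0,0],[0,0.8,0,0]]}}

```text
time: 16.12
ee_pos: [0.4798, -0.0563, 0.0533]
ee_rot: [-179.9, 0.1, -179.9]
force: [0.5, -1.7, 4.6]
grip_width: 0.116
finger_force: 15.0
```

Emit:
{"api": "move_arm", "payload": {"targets": [[0,0.6,0,0],[0,0.5,0,0],[0,0.4,0,0],[0,0.3,0,0],[0,0,0,0]]}}

```text
time: 16.53
ee_pos: [0.4799, -0.0379, 0.0533]
ee_rot: [-180.0, 0.1, -179.9]
force: [0.8, 0.9, 6.1]
grip_width: 0.121
finger_force: 15.0
```

Emit:
{"api": "move_arm", "payload": {"targets": [[0,0.2,0,0],[0,0.2,0,0],[0,0,0,0],[0,0,0,0]]}}

```text
time: 16.87
ee_pos: [0.4799, -0.0342, 0.0533]
ee_rot: [-180.0, 0.1, -179.9]
force: [0.6, 0.8, 6.2]
grip_width: 0.12
finger_force: 15.0
```

Emit:
{"api": "move_arm", "payload": {"targets": [[0,0.2,0,0],[0,0,0,0],[0,0.2,0,0],[0,0,0,0],[0,0,0,0]]}}

```text
time: 17.28
ee_pos: [0.48, -0.0332, 0.0532]
ee_rot: [-179.7, 0.1, -179.9]
force: [-3.0, -20.1, 4.1]
grip_width: 0.119
finger_force: 15.0
```

Emit:
{"api": "move_arm", "payload": {"targets": [[0,-0.3,0,0],[0,0,0,0],[0,0,0,0],[0,0,0,0],[0,0,0,0]], "gripper": 2.2}}

```text
time: 17.7
ee_pos: [0.4791, -0.0328, 0.0526]
ee_rot: [180.0, -0.0, -179.9]
force: [-0.3, 0.1, -0.3]
grip_width: 0.25
finger_force: 0.0
```

Emit:
{"api": "move_arm", "payload": {"targets": [[0,0,-1,0],[0,0,-2,0],[0,0,-3,0],[0,0,-3.5,0],[0,0,-3,0]]}}

```text
time: 18.12
ee_pos: [0.4791, -0.0328, 0.1796]
ee_rot: [180.0, 0.0, -179.9]
force: [-0.3, -0.1, -0.6]
grip_width: 0.249
finger_force: 0.0
```

Emit:
{"api": "move_arm", "payload": {"targets": [[1,-1.5,-2,0],[1,-2,-1,0],[1,-2,0,0],[0,0,0,0],[0,0,0,0]], "gripper": 7.6}}

```text
time: 18.53
ee_pos: [0.4491, -0.0884, 0.2077]
ee_rot: [180.0, -0.0, 180.0]
force: [0.5, -0.2, 0.0]
grip_width: 0.602
finger_force: 0.0
```

```bash
python3 - <<'E'
from h import *
o=obs(); i=get_image("wrist"); cv2.imwrite("pics/w6.png",i["pixels"]); np.save("w6.npy",{k:v for k,v in i.items() if k!="pixels"})
E
```

```text
{'time': np.float64(18.533), 'qpos': array([-2.60130e+01,  1.42100e+01,  9.12820e+01,  1.30000e-02,
        7.45190e+01, -1.16011e+02]), 'ee_pos': array([ 0.449, -0.088,  0.208]), 'ee_rot': array([ 1.79984e+02, -4.00000e-03,  1.79995e+02]), 'force': array([ 0.455, -0.16 ,  0.037]), 'grip_width': np.float64(0.602), 'finger_force': np.float64(0.0)}
```

View pics/w6.png

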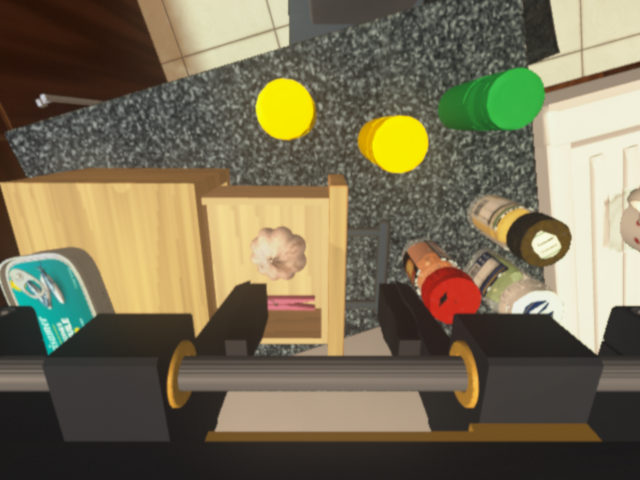

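The drawer is fully out. The garlic spans columns 250–306 and rows 226–279, the clip is at rows 297–308, the inner near wall is at row 197, and all jars are upright.

```bash
python3 - <<'E'
from h import *
c=np.load("w6.npy",allow_pickle=True).item()
for n,p,z in(("garlic",(278,252),.05),("g-x",(278,226),.045),("g+x",(278,279),.045),("g-y",(250,252),.045),("g+y",(306,252),.045),("clip",(300,297),.034),("wall-x",(260,197),.078),("panel in",(328,230),.088),("chest front",(222,250),.1)): print(n,plane(c,p,z).round(4))
plan(.484,-.123,.2,90)
E
```

```text
garlic [ 0.4833 -0.1316  0.05  ]
g-x [ 0.4589 -0.1312  0.045 ]
g+x [ 0.5139 -0.1335  0.045 ]
g-y [ 0.4852 -0.1595  0.045 ]
g+y [ 0.4852 -0.1051  0.045 ]
clip [ 0.5396 -0.1128  0.034 ]
wall-x [ 0.4246 -0.1406  0.078 ]
panel in [ 0.4501 -0.0846  0.088 ]
chest front [ 0.4631 -0.1692  0.1   ]
spin 0.01  shift x -3.47 y -3.51 z 0.76
```

Emit:
{"api": "move_arm", "payload": {"targets": [[0,0,0,1.1],[0,0,0,1.1],[0,0,0,1.1],[0,0,0,1.1],[0,0,0,1.1]], "gripper": 6.6}}

```text
time: 19.0
ee_pos: [0.4496, -0.0871, 0.2073]
ee_rot: [180.0, -0.1, 146.8]
force: [-0.6, 0.5, -0.3]
grip_width: 0.749
finger_force: 0.0
```

Emit:
{"api": "move_arm", "payload": {"targets": [[0,0,0,1.1],[0,0,0,1.1],[0,0,0,1.1],[0,0,0,1.1],[0,0,0,1.1]]}}

```text
time: 19.42
ee_pos: [0.4496, -0.0871, 0.2073]
ee_rot: [-180.0, -0.1, 113.8]
force: [-0.1, 0.2, 0.2]
grip_width: 0.75
finger_force: 0.0
```

Emit:
{"api": "move_arm", "payload": {"targets": [[0,0,0,1.1],[0,0,0,1.1],[0,0,0,1.1],[0,0,0,0.7],[0,0,0,0]]}}

```text
time: 19.83
ee_pos: [0.4496, -0.0872, 0.2073]
ee_rot: [-180.0, -0.0, 90.0]
force: [-0.4, 0.9, -0.2]
grip_width: 0.748
finger_force: 0.0
```

Emit:
{"api": "move_arm", "payload": {"targets": [[-1.4,1.2,0,0],[-1.5,1.2,0,0],[-1.4,1.2,0,0],[0,0,0,0],[0,0,0,0]]}}

```text
time: 20.25
ee_pos: [0.4855, -0.1307, 0.2071]
ee_rot: [-179.9, -0.0, 90.2]
force: [-0.7, 0.8, -0.7]
grip_width: 0.751
finger_force: 0.0
```

```bash
python3 - <<'E'
from h import *
o=obs(); i=get_image("wrist"); cv2.imwrite("pics/w7.png",i["pixels"]); np.save("w7.npy",{k:v for k,v in i.items() if k!="pixels"})
E
```

```text
{'time': np.float64(20.25), 'qpos': array([-2.8585e+01,  1.8676e+01,  8.4767e+01,  1.0000e-02,  7.6638e+01,
       -2.8782e+01]), 'ee_pos': array([ 0.486, -0.131,  0.207]), 'ee_rot': array([-1.79934e+02, -4.70000e-02,  9.01940e+01]), 'force': array([-0.728,  0.764, -0.699]), 'grip_width': np.float64(0.751), 'finger_force': np.float64(0.0)}
```

View pics/w7.png

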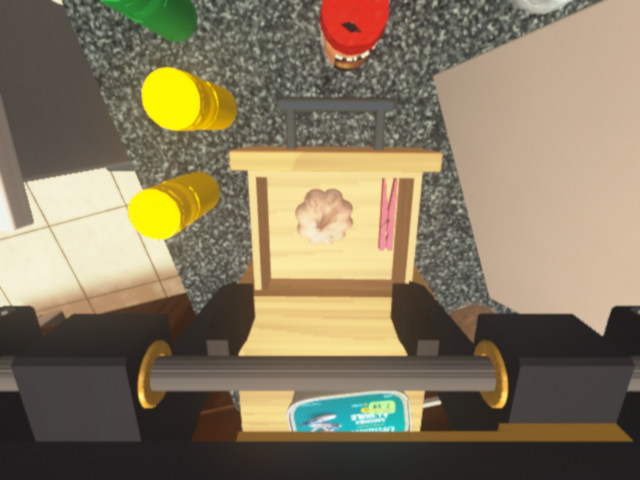

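The drawer view shows the garlic spanning columns 295–353 and rows 188–245, the clip at columns 379–396, and the inner walls at columns ~268 and ~395.

```bash
python3 - <<'E'
from h import *
c=np.load("w7.npy",allow_pickle=True).item()
for n,p,z in(("g-x",(295,216),.045),("g+x",(353,216),.045),("g+y",(324,188),.045),("g-y",(324,245),.045),("clip",(379,216),.034),("wall-x",(268,240),.025),("panel in",(320,172),.088),("chest front",(320,296),.1),("bar",(335,104),.067)): print(n,plane(c,p,z).round(4))
E
```

```text
g-x [ 0.4596 -0.1314  0.045 ]
g+x [ 0.514  -0.1312  0.045 ]
g+y [ 0.4867 -0.1049  0.045 ]
g-y [ 0.4869 -0.1601  0.045 ]
clip [ 0.5402 -0.1339  0.034 ]
wall-x [ 0.4297 -0.1619  0.025 ]
panel in [ 0.4834 -0.0852  0.088 ]
chest front [ 0.4836 -0.1859  0.1   ]
bar [ 0.495  -0.0346  0.067 ]
```

Emit:
{"api": "move_arm", "payload": {"targets": [[-0.1,0.1,2,0],[0,0,3,0],[0,0,3,0],[0,0,2,0],[0,0,1,0]]}}

```text
time: 20.72
ee_pos: [0.4848, -0.1304, 0.0955]
ee_rot: [-179.8, -0.1, 90.2]
force: [0.1, -1.5, 0.2]
grip_width: 0.748
finger_force: 0.0
```

Emit:
{"api": "move_arm", "payload": {"targets": [[0,0,1,0],[0,0,1,0],[0,0,0.8,0],[0,0,0,0],[0,0,0,0]]}}

```text
time: 21.13
ee_pos: [0.4862, -0.1316, 0.0698]
ee_rot: [-180.0, -0.0, 90.1]
force: [0.6, 0.3, 0.6]
grip_width: 0.746
finger_force: 0.0
```

Emit:
{"api": "move_arm", "payload": {"targets": [[0,0,0.8,0],[0,0,0.8,0],[0,0,0.8,0],[0,0,0,0],[0,0,0,0]]}}

```text
time: 21.55
ee_pos: [0.4862, -0.132, 0.0452]
ee_rot: [-179.9, -0.0, 90.1]
force: [-0.3, 0.5, -0.6]
grip_width: 0.753
finger_force: 0.0
```

Emit:
{"api": "move_arm", "payload": {"targets": [[0,0,0.5,0],[0,0,0.5,0],[0,0,0,0],[0,0,0,0]]}}

```text
time: 21.88
ee_pos: [0.4863, -0.1321, 0.0355]
ee_rot: [-180.0, -0.0, 90.1]
force: [-0.6, -0.0, -0.6]
grip_width: 0.749
finger_force: 0.0
```

Emit:
{"api": "move_arm", "payload": {"targets": [[0,0,0,0],[0,0,0,0],[0,0,0,0],[0,0,0,0],[0,0,0,0]], "gripper": 4.2, "force": 10}}

```text
time: 22.3
ee_pos: [0.4865, -0.1322, 0.0359]
ee_rot: [180.0, 0.0, 90.1]
force: [-0.2, 0.3, 1.0]
grip_width: 0.592
finger_force: 10.0
```

Emit:
{"api": "move_arm", "payload": {"targets": [[0,0,-0.5,0],[0,0,-0.5,0],[0,0,-1,0],[0,0,-1,0],[0,0,0,0]]}}

```text
time: 22.72
ee_pos: [0.4872, -0.1325, 0.0676]
ee_rot: [179.8, 0.1, 90.1]
force: [0.3, 0.1, 0.7]
grip_width: 0.589
finger_force: 10.0
```

Emit:
{"api": "move_arm", "payload": {"targets": [[0,0,-2,0],[0,0,-3,0],[0,0,-3.5,0],[0,0,-3,0],[0,0,-3,0]]}}

```text
time: 23.13
ee_pos: [0.4862, -0.132, 0.2123]
ee_rot: [180.0, 0.0, 90.1]
force: [-0.1, 0.7, -1.0]
grip_width: 0.592
finger_force: 10.0
```

```bash
python3 - <<'E'
from h import *
obs()
for n,p,z in(("soap base",(214,380),0),("soap right edge",(236,375),0.02),("soap shoulder R",(230,345),.12),("pump",(202,300),.17),("tub rimR",(236,430),.1),("tub rimC",(196,428),.1)): print(n,plane("side",p,z).round(3))
print(tri("scene",(290,118),"side",(201,299)))
plan(.494,.368,.2)
E
```

```text
{'time': np.float64(23.133), 'qpos': array([-28.675,  18.452,  84.176,  -0.   ,  77.359, -28.763]), 'ee_pos': array([ 0.486, -0.132,  0.212]), 'ee_rot': array([1.7999e+02, 6.0000e-03, 9.0088e+01]), 'force': array([-0.134,  0.658, -0.957]), 'grip_width': np.float64(0.592), 'finger_force': np.float64(10.0)}
soap base [0.612 0.351 0.   ]
soap right edge [0.572 0.352 0.02 ]
soap shoulder R [0.568 0.369 0.12 ]
pump [0.612 0.329 0.17 ]
tub rimR [0.537 0.49  0.1  ]
tub rimC [0.59  0.491 0.1  ]
(array([0.609974  , 0.33284792, 0.17516261]), np.float64(0.0038475869758083803))
spin 0.00  shift x 49.99 y 0.86 z 1.23
```

Emit:
{"api": "move_arm", "payload": {"targets": [[1.5,0,0,0],[3,0,0,0],[3.5,0,0,0],[3.5,0,0,0],[3.5,0,0,0]]}}

```text
time: 23.55
ee_pos: [0.4858, 0.0193, 0.2106]
ee_rot: [-180.0, -0.0, 90.0]
force: [0.6, -0.1, -0.7]
grip_width: 0.592
finger_force: 10.0
```

Emit:
{"api": "move_arm", "payload": {"targets": [[3.5,0,0,0],[3.5,0.2,0,0],[3.5,0.2,0,0],[3.5,0.2,0,0],[3.5,0.2,0,0]]}}

```text
time: 23.97
ee_pos: [0.4936, 0.1947, 0.2106]
ee_rot: [-180.0, 0.0, 90.1]
force: [0.7, -0.9, -1.1]
grip_width: 0.594
finger_force: 10.0
```

Emit:
{"api": "move_arm", "payload": {"targets": [[3.5,0,0,0],[3.5,0,0,0],[3.5,0,0,0],[3,0,0,0],[1.5,0,0,0]]}}

```text
time: 24.38
ee_pos: [0.4929, 0.346, 0.2102]
ee_rot: [-180.0, -0.0, 90.2]
force: [-1.0, 0.1, -0.9]
grip_width: 0.593
finger_force: 10.0
```

Emit:
{"api": "move_arm", "payload": {"targets": [[0,0,0,-1],[0,0,0,-1],[0,0,0,-1],[0,0,0,-1],[0,0,0,-1]]}}

```text
time: 24.8
ee_pos: [0.4936, 0.3429, 0.2103]
ee_rot: [-180.0, -0.0, 120.4]
force: [1.0, -0.2, -0.6]
grip_width: 0.598
finger_force: 10.0
```

Emit:
{"api": "move_arm", "payload": {"targets": [[0,0,0,-1],[0,0,0,-1],[0,0,0,-1],[0,0,0,-1],[0,0,0,-1]]}}

```text
time: 25.22
ee_pos: [0.4936, 0.3428, 0.2103]
ee_rot: [-180.0, -0.0, 150.4]
force: [0.3, -1.0, -0.4]
grip_width: 0.589
finger_force: 10.0
```

Emit:
{"api": "move_arm", "payload": {"targets": [[0,0,0,0],[0,0,0,0]]}}

```text
time: 25.38
ee_pos: [0.4936, 0.3428, 0.2105]
ee_rot: [-180.0, -0.0, 149.9]
force: [-0.6, -0.7, -0.6]
grip_width: 0.591
finger_force: 10.0
```

```bash
python3 - <<'E'
from h import *
obs(); plan(.494,.368,.047,60)
i=get_image("wrist"); cv2.imwrite("pics/w8.png",i["pixels"]); np.save("w8.npy",{k:v for k,v in i.items() if k!="pixels"})
E
```

```text
{'time': np.float64(25.383), 'qpos': array([ 2.3505e+01,  2.8119e+01,  6.8585e+01, -1.0000e-03,  8.3322e+01,
       -3.6399e+01]), 'ee_pos': array([0.494, 0.343, 0.21 ]), 'ee_rot': array([-1.79978e+02, -1.50000e-02,  1.49904e+02]), 'force': array([-0.57 , -0.709, -0.552]), 'grip_width': np.float64(0.591), 'finger_force': np.float64(10.0)}
spin -0.02  shift x 1.23 y 2.20 z 16.35
```

View pics/w8.png

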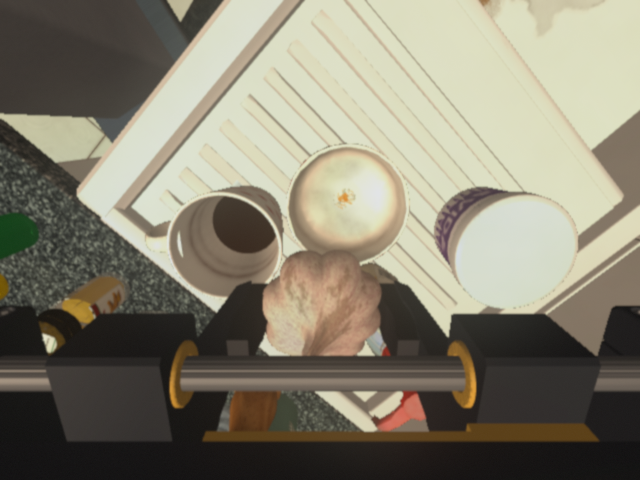

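Garlic is held. The bowl's rim spans columns 288–409 and rows 144–265, centre (348,205). The mug's rim centre is (224,243).

```bash
python3 - <<'E'
from h import *
c=np.load("w8.npy",allow_pickle=True).item()
for n,p,z in(("L",(288,203),.054),("R",(409,203),.054),("T",(348,144),.054),("B",(348,265),.054),("C",(348.5,204),.054),("mug",(224,243),.102)): print(n,plane(c,p,z).round(4))
E
```

```text
L [0.466  0.3218 0.054 ]
R [0.5212 0.417  0.054 ]
T [0.448 0.394 0.054]
B [0.5467 0.3397 0.054 ]
C [0.4945 0.3689 0.054 ]
mug [0.4616 0.2702 0.102 ]
```

Emit:
{"api": "move_arm", "payload": {"targets": [[0.6,1.1,0,0],[0.6,1.2,1,0],[0,0,2.5,0],[0,0,3,0],[0,0,3,0]]}}

```text
time: 25.85
ee_pos: [0.4945, 0.3703, 0.114]
ee_rot: [180.0, 0.0, 150.1]
force: [-0.3, 0.6, -0.2]
grip_width: 0.594
finger_force: 10.0
```

Emit:
{"api": "move_arm", "payload": {"targets": [[0,0,2.5,0],[0,0,2,0],[0,0,1,0],[0,0,0.8,0],[0,0,0,0]]}}

```text
time: 26.27
ee_pos: [0.4943, 0.3692, 0.0513]
ee_rot: [-179.9, -0.1, 150.1]
force: [-0.0, 0.1, -0.2]
grip_width: 0.594
finger_force: 10.0
```

Emit:
{"api": "move_arm", "payload": {"targets": [[0,0,0.4,0],[0,0,0,0],[0,0,0,0]]}}

```text
time: 26.52
ee_pos: [0.4951, 0.369, 0.0495]
ee_rot: [179.9, 0.0, 150.1]
force: [0.5, 0.7, -0.1]
grip_width: 0.59
finger_force: 10.0
```

Release the garlic, then rise.

Emit:
{"api": "move_arm", "payload": {"targets": [[0,0,0,0],[0,0,0,0],[0,0,0,0],[0,0,0,0],[0,0,0,0]], "gripper": 6.2}}

```text
time: 26.93
ee_pos: [0.4948, 0.3688, 0.0489]
ee_rot: [180.0, 0.0, 150.1]
force: [0.6, 0.2, 0.8]
grip_width: 0.7
finger_force: 0.0
```

Emit:
{"api": "move_arm", "payload": {"targets": [[0,0,-1,0],[0,0,-2,0],[0,0,-3,0],[0,0,-3,0],[0,0,-3,0]]}}

```text
time: 27.35
ee_pos: [0.4946, 0.3687, 0.1709]
ee_rot: [180.0, 0.0, 150.1]
force: [1.0, -0.4, -0.4]
grip_width: 0.703
finger_force: 0.0
```

Emit:
{"api": "move_arm", "payload": {"targets": [[0,0,-3,0],[0,0,-1,0],[0,0,0,0],[0,0,0,0]]}}

```text
time: 27.68
ee_pos: [0.4945, 0.3687, 0.2082]
ee_rot: [-180.0, -0.0, 150.1]
force: [-0.8, -0.1, -0.5]
grip_width: 0.7
finger_force: 0.0
```

```bash
python3 - <<'E'
from h import *
obs(); a=get_image("wrist"); b=get_image("side")
cv2.imwrite("pics/w9.png",np.hstack([cv2.resize(a["pixels"],(400,300)),cv2.resize(b["pixels"],(400,300))]))
E
```

```text
{'time': np.float64(27.683), 'qpos': array([ 2.5725e+01,  2.9813e+01,  6.5979e+01, -3.0000e-03,  8.4240e+01,
       -3.4360e+01]), 'ee_pos': array([0.494, 0.369, 0.208]), 'ee_rot': array([-1.79971e+02, -1.60000e-02,  1.50086e+02]), 'force': array([-0.842, -0.069, -0.521]), 'grip_width': np.float64(0.7), 'finger_force': np.float64(0.0)}
```

View pics/w9.png

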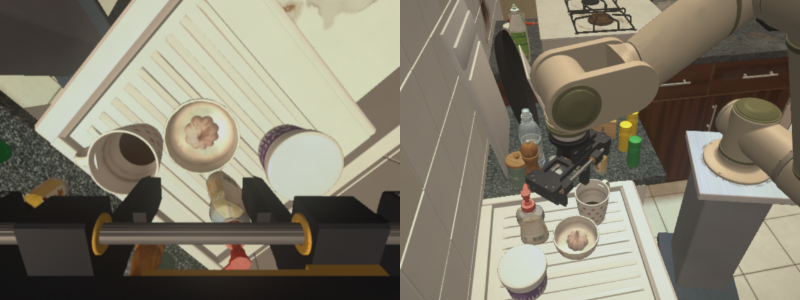

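The garlic lies in the bowl (left view, (200,133)). Next I'll close the drawer.

Emit:
{"api": "move_arm", "payload": {"targets": [[0,0,0,-1],[0,0,0,-1],[0,0,0,-1],[0,0,0,-1],[0,0,0,-1]], "gripper": 2.4}}

```text
time: 28.2
ee_pos: [0.4943, 0.3686, 0.2068]
ee_rot: [-179.9, -0.2, -179.6]
force: [-0.4, 0.6, -0.3]
grip_width: 0.349
finger_force: 0.0
```

Emit:
{"api": "move_arm", "payload": {"targets": [[0,-1.5,0,0],[0,-3,0,0],[0.3,-3.5,0,0],[0.3,-3.5,0,0],[0.3,-3.5,0,0]]}}

```text
time: 28.62
ee_pos: [0.485, 0.2173, 0.207]
ee_rot: [-180.0, -0.2, -179.9]
force: [-0.0, -0.3, 0.7]
grip_width: 0.275
finger_force: 0.0
```

Emit:
{"api": "move_arm", "payload": {"targets": [[0.3,-3.5,0,0],[0.3,-3.5,0,0],[0,-3.5,0,0],[0,-3.5,0,0],[0,-3.5,0,0]]}}

```text
time: 29.03
ee_pos: [0.4794, 0.0423, 0.2074]
ee_rot: [180.0, -0.2, -179.9]
force: [0.7, -0.6, 0.5]
grip_width: 0.269
finger_force: 0.0
```

Emit:
{"api": "move_arm", "payload": {"targets": [[0,-3,0,0],[0,-2,0,0],[0,-1,0,0],[0,0,0,0],[0,0,0,0]]}}

```text
time: 29.45
ee_pos: [0.4801, -0.0157, 0.208]
ee_rot: [180.0, -0.1, -179.9]
force: [0.9, -0.0, 0.2]
grip_width: 0.273
finger_force: 0.0
```

```bash
python3 - <<'E'
from h import *
obs(); plan(.4797,-.0335,.053,90)
E
```

```text
{'time': np.float64(29.45), 'qpos': array([-1.60470e+01,  1.64490e+01,  8.79730e+01,  1.90000e-02,
        7.56780e+01, -1.06105e+02]), 'ee_pos': array([ 0.48 , -0.016,  0.208]), 'ee_rot': array([ 1.79954e+02, -9.00000e-02, -1.79947e+02]), 'force': array([ 0.932, -0.01 ,  0.186]), 'grip_width': np.float64(0.273), 'finger_force': np.float64(0.0)}
spin 0.01  shift x 0.04 y -1.78 z 15.50
```

Emit:
{"api": "move_arm", "payload": {"targets": [[0,-1,1,0],[0,-0.9,2,0],[0,0,3,0],[0,0,2.5,0],[0,0,0,0]]}}

```text
time: 29.87
ee_pos: [0.4782, -0.0332, 0.1199]
ee_rot: [179.8, -0.5, -179.8]
force: [-1.2, -0.8, -0.4]
grip_width: 0.271
finger_force: 0.0
```

Emit:
{"api": "move_arm", "payload": {"targets": [[0,0,1.5,0],[0,0,1,0],[0,0,1,0],[0,0,0,0],[0,0,0,0]]}}

```text
time: 30.28
ee_pos: [0.4807, -0.0344, 0.0895]
ee_rot: [180.0, 0.0, -179.8]
force: [0.3, 0.4, 1.1]
grip_width: 0.268
finger_force: 0.0
```

Emit:
{"api": "move_arm", "payload": {"targets": [[0,0,1,0],[0,0,1,0],[0,0,1,0],[0,0,0.5,0],[0,0,0,0]]}}

```text
time: 30.7
ee_pos: [0.4805, -0.0349, 0.0539]
ee_rot: [180.0, -0.0, -179.9]
force: [0.9, 0.0, 0.8]
grip_width: 0.274
finger_force: 0.0
```

Emit:
{"api": "move_arm", "payload": {"targets": [[0,0,0,0],[0,0,0,0],[0,0,0,0],[0,0,0,0],[0,0,0,0]], "gripper": 0.3, "force": 15}}

```text
time: 31.12
ee_pos: [0.4808, -0.0353, 0.0545]
ee_rot: [-180.0, 0.1, -179.9]
force: [-0.5, 0.4, 6.5]
grip_width: 0.119
finger_force: 15.0
```

Push home (about 10.2 cm).

Emit:
{"api": "move_arm", "payload": {"targets": [[0,-0.6,0,0],[0,-1.2,0,0],[0,-1.4,0,0],[0,-1.4,0,0],[0,-1.4,0,0]]}}

```text
time: 31.53
ee_pos: [0.4805, -0.0958, 0.0545]
ee_rot: [-180.0, 0.0, -179.9]
force: [-2.2, 1.9, 6.8]
grip_width: 0.115
finger_force: 15.0
```

Emit:
{"api": "move_arm", "payload": {"targets": [[0,-1.2,0,0],[0,-0.9,0,0],[0,-0.7,0,0],[0,-0.5,0,0],[0,0,0,0]]}}

```text
time: 31.95
ee_pos: [0.4804, -0.1293, 0.0544]
ee_rot: [-179.9, 0.0, -180.0]
force: [-3.0, -1.7, 7.6]
grip_width: 0.12
finger_force: 15.0
```

Emit:
{"api": "move_arm", "payload": {"targets": [[0,-0.3,0,0],[0,-0.3,0,0],[0,-0.2,0,0],[0,0,0,0],[0,0,0,0]]}}

```text
time: 32.37
ee_pos: [0.4803, -0.1351, 0.0544]
ee_rot: [179.9, -0.0, -179.9]
force: [-0.5, 8.5, 9.9]
grip_width: 0.115
finger_force: 15.0
```

Emit:
{"api": "move_arm", "payload": {"targets": [[0,-0.1,0,0],[0,0,0,0],[0,0,0,0],[0,0,0,0]]}}

```text
time: 32.7
ee_pos: [0.4803, -0.1351, 0.0544]
ee_rot: [179.8, -0.0, -179.9]
force: [0.8, 13.4, 10.5]
grip_width: 0.116
finger_force: 15.0
```

Emit:
{"api": "move_arm", "payload": {"targets": [[0,0.1,0,0],[0,0,0,0],[0,0,0,0],[0,0,0,0],[0,0,0,0]], "gripper": 2.2}}

```text
time: 33.12
ee_pos: [0.4805, -0.1364, 0.0537]
ee_rot: [-180.0, -0.0, -179.9]
force: [0.8, -1.2, 0.3]
grip_width: 0.25
finger_force: 0.0
```

Emit:
{"api": "move_arm", "payload": {"targets": [[0,0,-1,0],[0,0,-2,0],[0,0,-3,0],[0,0,-3,0],[0,0,-3,0]]}}

```text
time: 33.53
ee_pos: [0.4802, -0.1362, 0.175]
ee_rot: [180.0, -0.0, -179.9]
force: [0.5, 0.4, 0.1]
grip_width: 0.245
finger_force: 0.0
```

Emit:
{"api": "move_arm", "payload": {"targets": [[0,1.5,-1,0],[0,2,0,0],[0,2,0,0],[0,0,0,0],[0,0,0,0]], "gripper": 6.8}}

```text
time: 33.95
ee_pos: [0.4805, -0.081, 0.1838]
ee_rot: [-180.0, 0.0, -179.8]
force: [0.2, 0.1, -0.3]
grip_width: 0.603
finger_force: 0.0
```

```bash
python3 - <<'E'
from h import *
obs(); plan(.5195,.0939,.183,60.1)
i=get_image("wrist"); cv2.imwrite("pics/w10.png",i["pixels"])
E
```

```text
{'time': np.float64(33.95), 'qpos': array([-2.35170e+01,  1.85090e+01,  8.93420e+01, -1.80000e-02,
        7.21420e+01, -1.13681e+02]), 'ee_pos': array([ 0.48 , -0.081,  0.184]), 'ee_rot': array([-179.981,    0.   , -179.83 ]), 'force': array([ 0.198,  0.132, -0.336]), 'grip_width': np.float64(0.603), 'finger_force': np.float64(0.0)}
spin 5.01  shift x 5.33 y 17.11 z 0.08
```

View pics/w10.png

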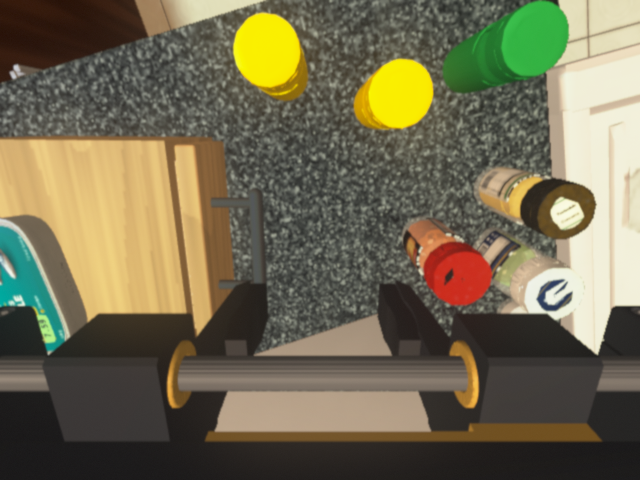

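The drawer is home (bar at column 258), and the jars stand upright: red (457,273), black (560,208), white (555,293). Next I fetch the white jar.

Emit:
{"api": "move_arm", "payload": {"targets": [[0,0,0,1],[0,0,0,1],[0,0,0,1],[0,0,0,1],[0,0,0,1]], "gripper": 6.6}}

```text
time: 34.42
ee_pos: [0.4805, -0.0825, 0.1835]
ee_rot: [-180.0, -0.0, 149.7]
force: [-0.2, 0.2, -0.7]
grip_width: 0.747
finger_force: 0.0
```

Emit:
{"api": "move_arm", "payload": {"targets": [[0.8,2.5,0,0],[1,3.3,0,0],[1.1,3.5,0,0],[1,3.3,0,0],[1,3,0,0]]}}

```text
time: 34.83
ee_pos: [0.5165, 0.0791, 0.1835]
ee_rot: [-180.0, -0.0, 150.0]
force: [-0.1, 0.3, -0.4]
grip_width: 0.747
finger_force: 0.0
```

Emit:
{"api": "move_arm", "payload": {"targets": [[0.4,1.5,0,0],[0,0,0,0],[0,0,0,0],[0,0,0,0]]}}

```text
time: 35.17
ee_pos: [0.5199, 0.0921, 0.1835]
ee_rot: [-180.0, -0.0, 150.0]
force: [-0.1, 0.1, -0.1]
grip_width: 0.751
finger_force: 0.0
```

```bash
python3 - <<'E'
from h import *
obs(); plan(.5195,.0939,.0614,60.1)
E
```

```text
{'time': np.float64(35.167), 'qpos': array([-2.8050e+00,  2.2377e+01,  8.3154e+01, -2.6000e-02,  7.4494e+01,
       -6.2815e+01]), 'ee_pos': array([0.52 , 0.092, 0.184]), 'ee_rot': array([-1.79965e+02, -1.20000e-02,  1.50017e+02]), 'force': array([-0.141,  0.056, -0.096]), 'grip_width': np.float64(0.751), 'finger_force': np.float64(0.0)}
spin -0.01  shift x 0.13 y 0.14 z 12.21
```

Emit:
{"api": "move_arm", "payload": {"targets": [[0.1,0.1,2,0],[0,0,3,0],[0,0,3,0],[0,0,2,0],[0,0,1.2,0]]}}

```text
time: 35.58
ee_pos: [0.5185, 0.0931, 0.0695]
ee_rot: [-179.9, -0.2, 150.0]
force: [0.3, 0.1, -1.4]
grip_width: 0.75
finger_force: 0.0
```

Emit:
{"api": "move_arm", "payload": {"targets": [[0,0,1,0],[0,0,0,0],[0,0,0,0]]}}

```text
time: 35.83
ee_pos: [0.5197, 0.094, 0.062]
ee_rot: [-180.0, 0.0, 150.0]
force: [-0.1, 0.3, 0.2]
grip_width: 0.748
finger_force: 0.0
```

Emit:
{"api": "move_arm", "payload": {"targets": [[0,0,0,0],[0,0,0,0],[0,0,0,0],[0,0,0,0],[0,0,0,0]], "gripper": 3.8, "force": 20}}

```text
time: 36.25
ee_pos: [0.5198, 0.0948, 0.0624]
ee_rot: [180.0, 0.1, 150.1]
force: [-0.2, 0.3, 4.1]
grip_width: 0.512
finger_force: 20.0
```

Emit:
{"api": "move_arm", "payload": {"targets": [[0,0,0,0],[0,0,0,0]]}}

```text
time: 36.42
ee_pos: [0.5198, 0.0948, 0.0624]
ee_rot: [180.0, 0.1, 150.1]
force: [-0.1, 0.8, 5.7]
grip_width: 0.515
finger_force: 20.0
```

Emit:
{"api": "move_arm", "payload": {"targets": [[0,0,-1.5,0],[0,0,-3,0],[0,0,-3.5,0],[0,0,-3,0],[0,0,-1,0]]}}

```text
time: 36.83
ee_pos: [0.5205, 0.0949, 0.1859]
ee_rot: [179.8, 0.3, 150.1]
force: [0.3, -0.0, -0.8]
grip_width: 0.513
finger_force: 20.0
```

Emit:
{"api": "move_arm", "payload": {"targets": [[0,0,0,0],[0,0,0,0]]}}

```text
time: 37.0
ee_pos: [0.5191, 0.0948, 0.1813]
ee_rot: [-180.0, -0.0, 150.1]
force: [-0.1, 1.3, -1.6]
grip_width: 0.511
finger_force: 20.0
```

```bash
python3 - <<'E'
from h import *
obs(); plan(.5324,-.0301,.0614,60.1)
E
```

```text
{'time': np.float64(37.0), 'qpos': array([ -2.512,  22.472,  83.403,  -0.   ,  74.146, -62.602]), 'ee_pos': array([0.519, 0.095, 0.181]), 'ee_rot': array([-1.7999e+02, -1.9000e-02,  1.5009e+02]), 'force': array([-0.138,  1.298, -1.621]), 'grip_width': np.float64(0.511), 'finger_force': np.float64(19.985)}
spin -0.00  shift x -7.38 y -10.17 z 11.99
```

Emit:
{"api": "move_arm", "payload": {"targets": [[-1,-1.5,0,0],[-1.9,-2.6,0,0],[-2,-2.8,0,0],[-1.6,-2.2,0,0],[-0.9,-1,0,0]]}}

```text
time: 37.42
ee_pos: [0.5327, -0.0322, 0.1798]
ee_rot: [-179.9, -0.2, 150.0]
force: [0.1, -0.7, -1.7]
grip_width: 0.514
finger_force: 20.0
```

Emit:
{"api": "move_arm", "payload": {"targets": [[0,0,0,0],[0,0,0,0],[0,0,0,0]]}}

```text
time: 37.67
ee_pos: [0.5328, -0.0285, 0.181]
ee_rot: [-180.0, -0.1, 150.1]
force: [0.3, 0.8, -1.1]
grip_width: 0.509
finger_force: 20.0
```

Emit:
{"api": "move_arm", "payload": {"targets": [[0,0,2,0],[0,0,3,0],[0,0,3,0],[0,0,2,0],[0,0,1,0]]}}

```text
time: 38.08
ee_pos: [0.5318, -0.0279, 0.0692]
ee_rot: [-179.9, -0.2, 150.2]
force: [0.1, -0.2, -0.4]
grip_width: 0.517
finger_force: 20.0
```

Emit:
{"api": "move_arm", "payload": {"targets": [[0,0,0.5,0],[0,0,0,0],[0,0,0,0],[0,0,0,0]]}}

```text
time: 38.42
ee_pos: [0.5338, -0.0296, 0.068]
ee_rot: [180.0, 0.1, 150.1]
force: [0.3, -0.6, -0.4]
grip_width: 0.511
finger_force: 20.0
```

```bash
python3 - <<'E'
from h import *
obs(); plan(.5325,-.0293,.062,60.1)
E
```

```text
{'time': np.float64(38.417), 'qpos': array([-1.5868e+01,  3.1042e+01,  9.0722e+01,  1.0000e-03,  5.8104e+01,
       -7.5975e+01]), 'ee_pos': array([ 0.534, -0.03 ,  0.068]), 'ee_rot': array([1.79968e+02, 1.27000e-01, 1.50107e+02]), 'force': array([ 0.255, -0.632, -0.443]), 'grip_width': np.float64(0.511), 'finger_force': np.float64(19.985)}
spin 0.00  shift x 0.13 y -0.04 z 0.60
```

Lower 6 mm, release, rise, then swing to axis 120 for the black jar.

Emit:
{"api": "move_arm", "payload": {"targets": [[0.1,0,0.3,0],[0,0,0.2,0],[0,0,0.1,0],[0,0,0,0],[0,0,0,0]]}}

```text
time: 38.83
ee_pos: [0.5329, -0.0291, 0.0622]
ee_rot: [179.9, 0.1, 150.1]
force: [-2.1, 1.9, 10.9]
grip_width: 0.511
finger_force: 20.0
```

Emit:
{"api": "move_arm", "payload": {"targets": [[0,0,0,0],[0,0,0,0],[0,0,0,0],[0,0,0,0],[0,0,-1,0]], "gripper": 6.6}}

```text
time: 39.25
ee_pos: [0.5315, -0.029, 0.0696]
ee_rot: [-180.0, -0.2, 150.1]
force: [0.1, 0.1, 0.4]
grip_width: 0.747
finger_force: 0.0
```

Emit:
{"api": "move_arm", "payload": {"targets": [[0,0,-2,0],[0,0,-2.5,0],[0,0,-2.5,0],[0,0,-2,0],[0,0,-2,0]]}}

```text
time: 39.67
ee_pos: [0.5322, -0.0291, 0.1828]
ee_rot: [180.0, 0.1, 150.1]
force: [0.7, -0.2, -0.2]
grip_width: 0.749
finger_force: 0.0
```

Emit:
{"api": "move_arm", "payload": {"targets": [[0,0,0,-1],[0,0,0,-1],[0,0,0,-1],[0,0,0,-1],[0,0,0,-1]], "gripper": 6.4}}

```text
time: 40.08
ee_pos: [0.5322, -0.0291, 0.1815]
ee_rot: [-180.0, 0.0, -179.6]
force: [-1.0, 0.5, 0.4]
grip_width: 0.729
finger_force: 0.0
```

Emit:
{"api": "move_arm", "payload": {"targets": [[0,0,0,-1],[0,0,0,-1],[0,0,0,-1],[0,0,0,-1],[0,0,0,-1.1]]}}

```text
time: 40.5
ee_pos: [0.5322, -0.0291, 0.1814]
ee_rot: [-180.0, 0.0, -149.0]
force: [0.6, -0.1, -0.8]
grip_width: 0.725
finger_force: 0.0
```

Emit:
{"api": "move_arm", "payload": {"targets": [[0,0,0,0],[0,0,0,0]]}}

```text
time: 40.67
ee_pos: [0.5323, -0.0292, 0.1812]
ee_rot: [-180.0, 0.0, -149.5]
force: [-0.0, -1.2, 1.6]
grip_width: 0.725
finger_force: 0.0
```

```bash
python3 - <<'E'
from h import *
obs(); plan(.4551,.0847,.065,120.7)
E
```

```text
{'time': np.float64(40.667), 'qpos': array([ -15.869,   22.969,   82.59 ,    0.   ,   74.421, -136.358]), 'ee_pos': array([ 0.532, -0.029,  0.181]), 'ee_rot': array([-1.79986e+02,  1.40000e-02, -1.49510e+02]), 'force': array([-0.002, -1.24 ,  1.595]), 'grip_width': np.float64(0.725), 'finger_force': np.float64(0.0)}
spin -0.04  shift x 0.83 y 13.73 z 11.62
```

Emit:
{"api": "move_arm", "payload": {"targets": [[0.2,2,0,0],[0.2,3.2,0,0],[0.2,3.4,0,0],[0.2,3,0,0],[0,2.1,0,0]]}}

```text
time: 41.08
ee_pos: [0.4537, 0.0862, 0.181]
ee_rot: [180.0, -0.0, -149.5]
force: [0.0, -0.6, -0.3]
grip_width: 0.727
finger_force: 0.0
```

Emit:
{"api": "move_arm", "payload": {"targets": [[0,0,0,0],[0,0,0,0],[0,0,0,0]]}}

```text
time: 41.33
ee_pos: [0.4562, 0.084, 0.181]
ee_rot: [-180.0, 0.0, -149.4]
force: [0.2, 0.7, 0.4]
grip_width: 0.727
finger_force: 0.0
```

```bash
python3 - <<'E'
from h import *
obs(); plan(.4551,.0847,.065)
E
```

```text
{'time': np.float64(41.333), 'qpos': array([-4.22900e+00,  1.64620e+01,  9.30240e+01, -1.40000e-02,
        7.04690e+01, -1.24806e+02]), 'ee_pos': array([0.456, 0.084, 0.181]), 'ee_rot': array([-1.79963e+02,  3.00000e-02, -1.49418e+02]), 'force': array([0.238, 0.665, 0.392]), 'grip_width': np.float64(0.727), 'finger_force': np.float64(0.0)}
spin 0.00  shift x 0.06 y 0.11 z 11.60
```

Emit:
{"api": "move_arm", "payload": {"targets": [[0,0.1,2,0],[0,0,3,0],[0,0,3,0],[0,0,2,0],[0,0,1.2,0]]}}

```text
time: 41.75
ee_pos: [0.4549, 0.0843, 0.0665]
ee_rot: [179.9, -0.1, -149.5]
force: [0.5, 0.6, 0.5]
grip_width: 0.729
finger_force: 0.0
```

Emit:
{"api": "move_arm", "payload": {"targets": [[0,0,0.4,0],[0,0,0,0],[0,0,0,0]]}}

```text
time: 42.0
ee_pos: [0.4558, 0.0849, 0.0652]
ee_rot: [-180.0, 0.0, -149.4]
force: [0.2, -0.3, -1.1]
grip_width: 0.725
finger_force: 0.0
```

Emit:
{"api": "move_arm", "payload": {"targets": [[0,0,0,0],[0,0,0,0],[0,0,0,0],[0,0,0,0],[0,0,0,0]], "gripper": 3.2}}

```text
time: 42.42
ee_pos: [0.4554, 0.0854, 0.0652]
ee_rot: [-180.0, 0.1, -149.3]
force: [0.6, -0.8, 3.9]
grip_width: 0.455
finger_force: 20.0
```

Emit:
{"api": "move_arm", "payload": {"targets": [[0,0,0,0],[0,0,0,0]]}}

```text
time: 42.58
ee_pos: [0.4554, 0.0854, 0.0652]
ee_rot: [-180.0, 0.1, -149.3]
force: [-0.4, -1.6, 5.4]
grip_width: 0.46
finger_force: 20.0
```

Emit:
{"api": "move_arm", "payload": {"targets": [[0,0,-1.5,0],[0,0,-3,0],[0,0,-3.5,0],[0,0,-3,0],[0,0,-1,0]]}}

```text
time: 43.0
ee_pos: [0.456, 0.0855, 0.1884]
ee_rot: [-179.8, 0.3, -149.3]
force: [0.7, 0.2, -0.5]
grip_width: 0.457
finger_force: 20.0
```

Emit:
{"api": "move_arm", "payload": {"targets": [[0,0,0,0],[0,0,0,0]]}}

```text
time: 43.17
ee_pos: [0.4547, 0.0855, 0.1843]
ee_rot: [180.0, -0.0, -149.3]
force: [-0.8, -0.1, -1.8]
grip_width: 0.458
finger_force: 20.0
```

```bash
python3 - <<'E'
from h import *
obs(); plan(.4745,-.0305,.065)
E
```

```text
{'time': np.float64(43.167), 'qpos': array([-4.06300e+00,  1.61550e+01,  9.28530e+01,  4.00000e-03,
        7.10180e+01, -1.24754e+02]), 'ee_pos': array([0.455, 0.086, 0.184]), 'ee_rot': array([ 1.79982e+02, -2.00000e-02, -1.49310e+02]), 'force': array([-0.837, -0.064, -1.765]), 'grip_width': np.float64(0.458), 'finger_force': np.float64(19.991)}
spin 0.00  shift x 4.21 y -10.99 z 11.93
```

Emit:
{"api": "move_arm", "payload": {"targets": [[0.6,-1.5,0,0],[1.2,-3,0,0],[1.2,-3.2,0,0],[0.8,-2.2,0,0],[0.4,-1.1,0,0]]}}

```text
time: 43.58
ee_pos: [0.4748, -0.0328, 0.183]
ee_rot: [179.9, -0.1, -149.4]
force: [-0.5, -0.5, -1.1]
grip_width: 0.457
finger_force: 20.0
```

Emit:
{"api": "move_arm", "payload": {"targets": [[0,0,0,0],[0,0,0,0],[0,0,0,0]]}}

```text
time: 43.83
ee_pos: [0.4745, -0.0294, 0.1842]
ee_rot: [179.9, -0.0, -149.3]
force: [0.1, -0.5, -0.9]
grip_width: 0.453
finger_force: 20.0
```

Emit:
{"api": "move_arm", "payload": {"targets": [[0,0,2,0],[0,0,3,0],[0,0,3,0],[0,0,2,0],[0,0,1,0]]}}

```text
time: 44.25
ee_pos: [0.4736, -0.0288, 0.0724]
ee_rot: [179.8, -0.1, -149.2]
force: [0.0, -0.6, -0.3]
grip_width: 0.456
finger_force: 20.0
```

Emit:
{"api": "move_arm", "payload": {"targets": [[0,0,0.5,0],[0,0,0,0],[0,0,0,0],[0,0,0,0]]}}

```text
time: 44.58
ee_pos: [0.4755, -0.0303, 0.0706]
ee_rot: [-179.9, 0.1, -149.3]
force: [0.4, 0.0, -0.6]
grip_width: 0.459
finger_force: 20.0
```

```bash
python3 - <<'E'
from h import *
obs(); plan(.4748,-.0298,.065)
E
```

```text
{'time': np.float64(44.583), 'qpos': array([-1.79270e+01,  2.64360e+01,  9.97780e+01,  1.00000e-03,
        5.36890e+01, -1.38646e+02]), 'ee_pos': array([ 0.475, -0.03 ,  0.071]), 'ee_rot': array([-1.79928e+02,  6.50000e-02, -1.49281e+02]), 'force': array([ 0.398,  0.035, -0.589]), 'grip_width': np.float64(0.459), 'finger_force': np.float64(19.991)}
spin 0.00  shift x 0.03 y 0.08 z 0.56
```

Emit:
{"api": "move_arm", "payload": {"targets": [[0,0,0.3,0],[0,0,0.2,0],[0,0,0,0],[0,0,0,0],[0,0,0,0]]}}

```text
time: 45.0
ee_pos: [0.4753, -0.0307, 0.0652]
ee_rot: [-180.0, 0.0, -149.3]
force: [-0.6, 0.0, 4.9]
grip_width: 0.457
finger_force: 20.0
```

Emit:
{"api": "move_arm", "payload": {"targets": [[0,0,0,0],[0,0,0,0],[0,0,0,0],[0,0,0,0],[0,0,-1,0]], "gripper": 6.2}}

```text
time: 45.42
ee_pos: [0.4742, -0.0304, 0.0736]
ee_rot: [179.9, -0.1, -149.3]
force: [-0.0, 0.7, -0.9]
grip_width: 0.701
finger_force: 0.0
```

Emit:
{"api": "move_arm", "payload": {"targets": [[0,0,-2,0],[0,0,-2.5,0],[0,0,-3,0],[0,0,-3,0],[0,0,-3,0]]}}

```text
time: 45.83
ee_pos: [0.4747, -0.0305, 0.2111]
ee_rot: [180.0, -0.0, -149.3]
force: [0.9, 1.0, 0.3]
grip_width: 0.7
finger_force: 0.0
```

Emit:
{"api": "move_arm", "payload": {"targets": [[0,2,-2,0],[0,3,0,0],[0,3.5,0,0],[0,3.5,0,0],[0,3.5,0,0]]}}

```text
time: 46.25
ee_pos: [0.3948, 0.1037, 0.2297]
ee_rot: [180.0, -0.0, -149.4]
force: [0.7, -0.2, 0.3]
grip_width: 0.702
finger_force: 0.0
```

Emit:
{"api": "move_arm", "payload": {"targets": [[0,3.5,0,0],[0,3.5,0,0],[0,3.5,0,0],[0,3,0,0],[0,0,0,0]]}}

```text
time: 46.67
ee_pos: [0.3243, 0.2217, 0.2298]
ee_rot: [179.9, -0.0, -149.1]
force: [-0.3, 0.2, -0.3]
grip_width: 0.701
finger_force: 0.0
```

```bash
python3 - <<'E'
from h import *
obs()
for n in("scene","side"):
    im=get_image(n)["pixels"]; cv2.imwrite(f"pics/{n}9.png",im); ref=cv2.imread(f"pics/{n}0.png")
    # shift of each cap / bowl patch against the first picture
    P={"scene":{"black":(358,247),"red":(352,227),"white":(381,236)},"side":{"black":(316,203),"red":(299,218),"white":(287,206),"mug":(308,320)}}[n]
    for k,(u,v) in P.items():
        t=ref[v-11:v+12,u-10:u+11]; w=im[v-26:v+27,u-25:u+26]; r=cv2.minMaxLoc(cv2.matchTemplate(w,t,cv2.TM_CCOEFF_NORMED)); print(n,k,"shift px",r[3][0]-15,r[3][1]-15,"score",round(r[1],2))
E
```

```text
{'time': np.float64(46.667), 'qpos': array([ 1.6911e+01,  6.3080e+00,  9.7565e+01,  6.1000e-02,  7.6156e+01,
       -1.0405e+02]), 'ee_pos': array([0.324, 0.222, 0.23 ]), 'ee_rot': array([ 1.79935e+02, -1.30000e-02, -1.49054e+02]), 'force': array([-0.273,  0.236, -0.271]), 'grip_width': np.float64(0.701), 'finger_force': np.float64(0.0)}
scene black shift px 1 0 score 0.98
scene red shift px 0 0 score 0.99
scene white shift px 0 0 score 0.98
side black shift px 0 0 score 0.98
side red shift px 0 0 score 1.0
side white shift px 0 0 score 0.99
side mug shift px 0 0 score 1.0
```

```bash
python3 -c "
from workcell import *
print(job_done())"
```

```text
the job is handed in; nothing more can be done
None
```

I've handed the job in, but no verdict came back. The garlic is in the flowered bowl, the drawer is pushed home to its stop, and all three jars stand within about 1 pixel of their starting spots in both fixed cameras (the red jar never had to be moved). The mug has not shifted, and the clip was never touched.

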